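# Set out the mandrel dish for the coil winder

### The arm

A 6-joint arm with a two-finger parallel gripper is mounted at the origin on the work surface. World frame = base frame: x ahead of the robot, y to its left, z up, the work surface at z = 0. Lengths are in m, angles in degrees, forces in N, time in s.
With the tool pointing down it reaches from about 0.4 to 0.825 m from the base axis. Payload 7 kg.
Tool frame: the origin (TCP) lies midway between the tips of the shut fingers; the grasp point (between the pads) lies 19 mm behind it; x points along the fingers, z is the direction in which the jaws open and shut, and the axes are right-handed (so a half turn about x gives the same grasp; the last joint's range is limited). The gripper opens to 88 mm and grips with 3 to 60 N. Pads are 19 mm wide; open, the fingers measure 130 mm over their backs; the gripper's body (78 mm by 193 mm) begins 47 mm behind the grasp point.
Start: joints at [-52.936, 20.546, 0.682, 0, -70.136, -16.507], TCP at [0.237, -0.632, 0.227] pointing down, gripper open.
Joint ranges: [-176.03, 176.03], [-82.01, 121.73], [-58.28, 71.71], [-173.87, 95.51], [-174.79, -0.11], [-173.66, 173.66]. Speed limits (degrees/s): [136.94, 136.94, 172.46, 180, 180, 180].

### API

Orientations are given as [roll, pitch, yaw] about the fixed x, y, z axes, in that order (R = Rz(yaw) Ry(pitch) Rx(roll)).
In Python, from plant import get_state, capture, close_job gives the robot as it stands.
- The arm moves only by the tool play_rows, never from a script. Its argument "series" is one flat list of numbers, 4 for each row, row after row: the shift along the tool's x, y, z in m, then the turn about the tool's x in rad. In form: [tx, ty, tz, spin, tx, ty, tz, spin, ...]. A call has exactly 5 rows; each row shifts and turns the commanded pose from where the row before left it, along the tool's axes as they then stand; what a row does not reach is not made up. A row lasts 1/12 s, in which the tool goes at most 41.7 mm and 7.16 degrees, less where a joint would pass 70% of its speed; a pose out of reach is approached as far as the arm can. A call is refused whole if a number of a shift passes 0.0417 or a number of a turn 0.125, either way. A call with a gripper value outside its range is refused whole. "jaw" is the opening in per cent of the stroke, from 0 (shut) to 100 (fully open), set as the call begins (left out, the last holds). The fingers move at their own pace and stop on an object; "squeeze" is the grip in N (left out, the last holds). Time passes only in rows, so rows that do not move let the fingers close, or fill a call up. It gives the time, the measured TCP pose, the force and the opening at its end, in the units of the state.
- get_state(): the state, without advancing time (a new reading comes with each control period).
- capture(name): name is "scene" or "top" or "wrist"; returns a dict with "img" (420x560x3 uint8, blue, green, red), "K" (3x3 intrinsics, pixels), "k1" (the pictures are not rectified: a ray, as slopes to the right and down, at radius r is drawn at 1 + k1 r^2 times it, then the intrinsics apply), "world_from_camera" (4x4, takes a point from camera to world coordinates). Camera axes: x right, y down, z forward; pixel columns grow to the right and rows downward; lengths in m; the calibration is good to about 2 mm. A picture is of the moment at which its call begins. There is no depth.
- close_job(): hands the job in, once; it reports no verdict.
The state is a dict: "time_s": time; "joints": joint angles; "qd": joint speeds; "joint_torque": joint torques, N m; "tcp_pos": TCP position; "eef_rot": TCP orientation; "contact_force": force on the tool from outside, world axes, zero at the start; "moment": the same for the moment, N m; "gripper_width": finger opening in m.
Only numpy, scipy, OpenCV 4.12 (cv2) and the standard library are available. Lean on these libraries where they do the work, as an engineer would, in place of code of your own. Each camera call takes 0.05 s, during which the arm holds its last target.

### The job

Get the winder's dish ready: first clear every coil bobbin off the painted ring into the blue crate, then push the steel dish along the bench, without lifting it, until it sits wholly and centrally inside the ring. Then pull each mandrel out of the black holder and lay it down in the dish, with no end on or over the rim and the dish still central in the ring. Leave the tape roll, the bottle and the screwdriver alone.

Things in the scene. Friction and masses are not known exactly. Their poses are not given: they have to be found in the camera images.
- place: The dish's place: a white ring painted flat on the green bench top, outside diameter 212 mm, inside diameter 200 mm, no height. Origin at its centre on the bench top. Does not move.
- dish: Loose round steel dish, open at the top: outside diameter 170 mm, 38 mm tall, wall 4 mm, floor 5 mm thick, 0.5 kg. Origin at the centre of its underside, z up. It stands to one side of the ring, the crate to the other side.
- crate: Blue open plastic crate fixed to the bench: 200 mm along its x, 180 mm along its y, 60 mm tall, walls and floor 5 mm. Origin at the centre of its underside.
- holder: Black block fixed to the bench beyond the ring: 40 mm along its x, 150 mm along its y, 60 mm tall, with three upright square holes 17 mm wide and 52 mm deep at y = -50, 0 and +50 mm. Origin at the centre of its underside. The mandrels stand in it.
- bobbin1: Bare copper-coloured coil bobbin without wire: two square flanges 36 x 36 x 5 mm joined by a 22 mm square core, 40 mm tall over all, 40 g. Origin at its middle (20 mm above its underside), z along the core; x and y square to the flange edges. Starts standing upright inside the ring. May be absent.
- bobbin2: Bare copper-coloured coil bobbin without wire: two square flanges 36 x 36 x 5 mm joined by a 22 mm square core, 40 mm tall over all, 40 g. Origin at its middle (20 mm above its underside), z along the core; x and y square to the flange edges. Starts standing upright inside the ring. May be absent.
- bobbin3: Bare copper-coloured coil bobbin without wire: two square flanges 36 x 36 x 5 mm joined by a 22 mm square core, 40 mm tall over all, 40 g. Origin at its middle (20 mm above its underside), z along the core; x and y square to the flange edges. Starts standing upright inside the ring. May be absent.
- bobbin4: Bare copper-coloured coil bobbin without wire: two square flanges 36 x 36 x 5 mm joined by a 22 mm square core, 40 mm tall over all, 40 g. Origin at its middle (20 mm above its underside), z along the core; x and y square to the flange edges. Starts standing upright inside the ring. May be absent.
- bobbin5: Bare copper-coloured coil bobbin without wire: two square flanges 36 x 36 x 5 mm joined by a 22 mm square core, 40 mm tall over all, 40 g. Origin at its middle (20 mm above its underside), z along the core; x and y square to the flange edges. Starts standing upright inside the ring. May be absent.
- mandrel1: Winding mandrel: square aluminium head 20 x 20 x 40 mm on a round steel shaft 12 mm in diameter and 60 mm long, 100 mm over all, 120 g. Origin at the shaft's free end, on the axis; z points from the shaft to the head's end, x and y are square to the head's faces. Starts shaft down in a hole of the holder, the head's middle 88 mm above the bench. May be absent.
- mandrel1_head (a point): Middle of the square head of mandrel1, 80 mm from the shaft's free end.
- mandrel2: Winding mandrel: square aluminium head 20 x 20 x 40 mm on a round steel shaft 12 mm in diameter and 60 mm long, 100 mm over all, 120 g. Origin at the shaft's free end, on the axis; z points from the shaft to the head's end, x and y are square to the head's faces. Starts shaft down in a hole of the holder, the head's middle 88 mm above the bench. May be absent.
- mandrel2_head (a point): Middle of the square head of mandrel2, 80 mm from the shaft's free end.
- mandrel3: Winding mandrel: square aluminium head 20 x 20 x 40 mm on a round steel shaft 12 mm in diameter and 60 mm long, 100 mm over all, 120 g. Origin at the shaft's free end, on the axis; z points from the shaft to the head's end, x and y are square to the head's faces. Starts shaft down in a hole of the holder, the head's middle 88 mm above the bench. May be absent.
- mandrel3_head (a point): Middle of the square head of mandrel3, 80 mm from the shaft's free end.
- tape_roll: Bystander: roll of paper tape lying flat, 90 mm in diameter, 24 mm tall. Origin at the centre of its underside.
- oil_bottle: Bystander: small standing bottle, 48 mm in diameter, 110 mm tall. Origin at the centre of its underside.
- driver: Bystander: screwdriver lying on the bench beyond the holder, handle along its -x. Origin below its middle.

How it is judged (in metres and radians):
On the way, in this order (a step that is already met when the one before it is completed fails the run):
1. all the bobbins are in the crate (x of bobbin1 in the frame of crate between -0.09 and 0.09 m and y of bobbin1 in the frame of crate between -0.08 and 0.08 m and height (world z) of each of bobbin1, bobbin2, bobbin3, bobbin4, bobbin5 below 0.07 m and x of bobbin2 in the frame of crate between -0.09 and 0.09 m and y of bobbin2 in the frame of crate between -0.08 and 0.08 m and x of bobbin3 in the frame of crate between -0.09 and 0.09 m and y of bobbin3 in the frame of crate between -0.08 and 0.08 m and x of bobbin4 in the frame of crate between -0.09 and 0.09 m and y of bobbin4 in the frame of crate between -0.08 and 0.08 m and x of bobbin5 in the frame of crate between -0.09 and 0.09 m and y of bobbin5 in the frame of crate between -0.08 and 0.08 m), for 0.2 s.
2. then the dish is pushed inside the ring, at rest (horizontal distance between dish and place below 0.018 m and linear speed of dish below 0.02 m/s), for 0.2 s.
3. then all the mandrels lie in the dish (horizontal distance between each of mandrel1_head, mandrel2_head, mandrel3_head and dish below 0.074 m and height (world z) of each of mandrel1_head, mandrel2_head, mandrel3_head below 0.042 m and horizontal distance between each of mandrel1, mandrel2, mandrel3 and dish below 0.081 m and height (world z) of each of mandrel1, mandrel2, mandrel3 below 0.038 m and linear speed of each of mandrel1, mandrel2, mandrel3 below 0.03 m/s), for 0.2 s.
At the end, for the whole second after the job is handed in: Bobbins in the crate (middle below 70 mm); dish still, its centre within 18 mm of the ring's; every mandrel lying still in the dish: head's middle within 74 mm of the dish's axis and below 42 mm, shaft end within 81 mm of it and below 38 mm (all of step 1 and all of step 2 and all of step 3); the robot touches nothing.
It fails at once if the dish is lifted off the bench or tipped (height (world z) of dish above 0.03 m or angle between dish's own z axis and vertical above 0.35 rad).
It fails at once if a bystander is pushed aside by more than 30 mm (distance of any of tape_roll, oil_bottle, driver from where it was at the start of the episode above 0.03 m).
Of bobbin1, bobbin2, bobbin3, bobbin4, bobbin5 only 4 to 5 are there at a start; the rules pass over those that are not, and their reading is None.
Of mandrel1, mandrel2, mandrel3 only 2 to 3 are there at a start; the rules pass over those that are not, and their reading is None.
At some moment in a run one of dish, bobbin1, bobbin2, bobbin3, bobbin4, bobbin5 may be knocked a few centimetres aside while the robot is not near it.
Once in a run the grip may slacken for a moment while it holds something.
It also fails if it takes over 208 s, if anything falls off the work surface, if the arm or the gripper's body presses on something with over 40 N, if the wrist force passes 120 N, or if a joint passes its speed limit or range.

## Working session

There is one attempt and no reset: what is moved stays moved. The work goes in short steps, Python scripts to look and compute and a tool call to move; the robot and the scene stay as the last step left them, time stands still between calls to the robot, and variables do not carry over. Pictures are saved under pics/ and viewed, and the job is handed in when it is done.

Besides the shell and the picture viewer there is one more tool, called after "Call:" by a JSON object that holds its "fn" and its "kwargs". play_rows: Moves the arm, as the interface text tells. Its arguments: {"type":"object","properties":{"series":{"type":"array","items":{"type":"number"}},"jaw":{"type":"number"},"squeeze":{"type":"number"}},"required":["series"]}

```bash
mkdir -p pics; ls; python3 - <<'E'
from plant import *
import cv2,numpy as np
s=get_state();print(s)
for n in("scene","top","wrist"):
    c=capture(n);cv2.imwrite(f"pics/{n}0.png",c["img"]);print(n,c["K"],c["k1"],c["world_from_camera"])
E
```

```text
pics
{'time_s': 0.0, 'joints': array([-5.29356055e+01,  2.05905503e+01,  6.35051282e-01, -2.00340238e-02,
       -7.01350239e+01, -1.65070499e+01]), 'qd': array([ 0.03968382, -0.08728526,  0.05025592, -0.02507051,  0.03093904,
       -0.04658449]), 'joint_torque': array([ 1.86380654e-03, -5.82712054e+01,  2.93066454e+01,  6.99733034e+00,
        7.14212714e-03, -2.26420320e-04]), 'tcp_pos': array([ 0.23683645, -0.63158061,  0.22564264]), 'eef_rot': array([  4.75576304,  89.90753804, 115.30628516]), 'contact_force': array([-0.75634766, -0.26881132, -0.39925565]), 'moment': array([ 0.01131284, -0.04898029, -0.03893416]), 'gripper_width': 0.08789140731270809}
scene [[539.26833429   0.         286.00456136]
 [  0.         539.26833429 206.36870531]
 [  0.           0.           1.        ]] 0.002488165076702058 [[-0.73980593  0.50165947 -0.44835807  1.08611485]
 [ 0.67280143  0.556583   -0.48739472  0.52622542]
 [ 0.0050423  -0.66223345 -0.74928061  0.85764657]
 [ 0.          0.          0.          1.        ]]
top [[432.24108821   0.         276.43091612]
 [  0.         432.24108821 198.71560348]
 [  0.           0.           1.        ]] -0.13320584147850445 [[ 1.96596850e-02 -9.98174250e-01  5.71109699e-02  5.67025276e-01]
 [-9.99806715e-01 -1.96177912e-02  1.29416606e-03 -1.27318910e-02]
 [-1.71412156e-04 -5.71253741e-02 -9.98366998e-01  9.13849983e-01]
 [ 0.00000000e+00  0.00000000e+00  0.00000000e+00  1.00000000e+00]]
wrist [[303.76032132   0.         280.01822117]
 [  0.         303.76032132 206.44468789]
 [  0.           0.           1.        ]] -0.011691632911193472 [[-0.35170714  0.89215966  0.28346644  0.15954469]
 [ 0.93610813  0.33457515  0.10844831 -0.66113517]
 [ 0.00191238  0.30349728 -0.95283038  0.38306125]
 [ 0.          0.          0.          1.        ]]
```

View pics/scene0.png

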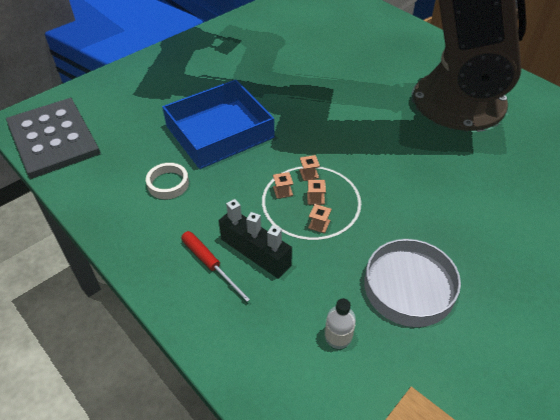

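View pics/top0.png

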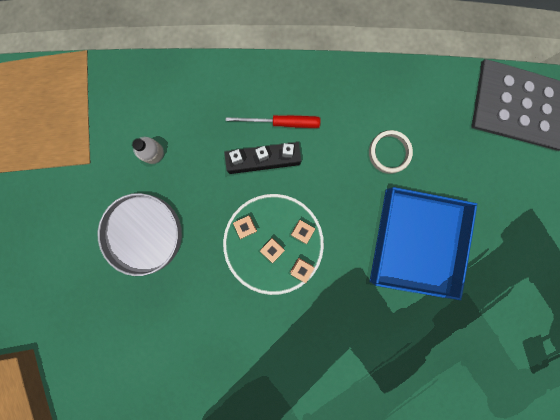

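View pics/wrist0.png

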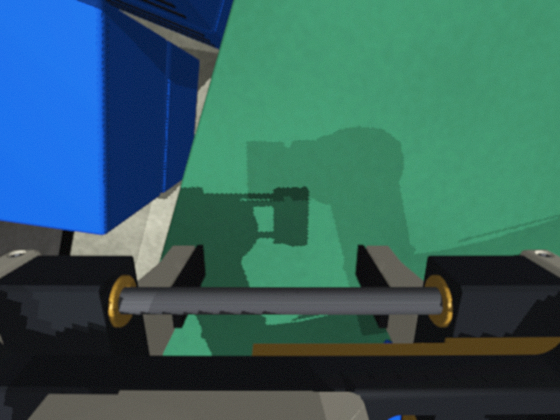

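```bash
cat > h.py <<'E'
from plant import *
import cv2,numpy as np
from scipy.spatial.transform import Rotation as Rn
def toplane(c,px,z):
    px=np.asarray(px,float).reshape(-1,1,2)
    u=cv2.undistortPoints(px,c["K"],np.array([c["k1"],0,0,0]))[:,0]
    T=c["world_from_camera"];d=np.c_[u,np.ones(len(u))]@T[:3,:3].T;o=T[:3,3]
    return (o+d*((z-o[2])/d[:,2])[:,None])[:,:2]
def proj(c,P):
    T=np.linalg.inv(c["world_from_camera"]);P=np.atleast_2d(P)
    return cv2.projectPoints(P.astype(float),cv2.Rodrigues(T[:3,:3])[0],T[:3,3],c["K"],np.array([c["k1"],0,0,0]))[0][:,0]
def blobs(m,amin=60):
    cs=cv2.findContours(m.astype(np.uint8),cv2.RETR_EXTERNAL,cv2.CHAIN_APPROX_NONE)[0]
    return [k for k in cs if cv2.contourArea(k)>amin]
def hsv(c): return cv2.cvtColor(c["img"],cv2.COLOR_BGR2HSV)
def bobbins(c,v=None):
    h=hsv(c);m=(h[...,0]<18)&(h[...,1]>70)&(h[...,2]>100)
    out=[]
    for k in blobs(m,60):
        if cv2.contourArea(k)>900: continue
        P=toplane(c,k[:,0],0.04)
        (cx,cy),(w,l),a=cv2.minAreaRect((P*1000).astype(np.float32))
        if max(w,l)>60 or min(w,l)<20: continue
        out.append((cx,cy,w,l,a,k[:,0].mean(0)))
    return out
def circ(P):
    A=np.c_[2*P,np.ones(len(P))];s=np.linalg.lstsq(A,(P**2).sum(1),rcond=None)[0]
    return s[:2],np.sqrt(s[2]+s[:2]@s[:2])
def tool():
    s=get_state();e=s["eef_rot"];R=Rn.from_euler('xyz',e,degrees=True).as_matrix()
    return s,s["tcp_pos"],R
def jawdir():
    s,p,R=tool();return np.degrees(np.arctan2(R[1,2],R[0,2]))
def go(x,y,z,jaw=None):
    """difference in tool axes to target; jaw = world angle deg of tool z (mod 180)"""
    s,p,R=tool();d=R.T@(np.array([x,y,z])-p)
    sp=0
    if jaw is not None:
        sp=-((jaw-jawdir()+90)%180-90)
    print("t",round(s["time_s"],2),"tcp",p.round(4),"jaw",round(jawdir(),1),"w",round(s["gripper_width"],4),"-> tool shift",d.round(4),"spin rad",round(np.radians(sp),4),"(deg)",round(sp,1), "world shift",(np.array([x,y,z])-p).round(4),"F",s["contact_force"].round(1))
    print("tool y",R[:,1].round(3),"tool z",R[:,2].round(3))
    # shifts expressed after the spin
    R2=R@Rn.from_euler('x',np.radians(sp)).as_matrix();print("shift after spin",(R2.T@(np.array([x,y,z])-p)).round(4))
def snap(c,n,roi=None,k=1):
    im=c["img"]
    if roi: im=im[roi[1]:roi[3],roi[0]:roi[2]]
    cv2.imwrite("pics/"+n,cv2.resize(im,None,fx=k,fy=k,interpolation=cv2.INTER_CUBIC))
E
python3 - <<'E'
from h import *
for n in("top","scene"):
    c=capture(n);print(n)
    for b in bobbins(c): print("bob",np.round(b[:5],1),b[5].round(0))
    h=hsv(c)
    # ring: white, on green
    m=(h[...,1]<70)&(h[...,2]>150)
    for k in blobs(m,20):
        P=toplane(c,k[:,0],0.0);(x,y),(w,l),a=cv2.minAreaRect((P*1000).astype(np.float32))
        print("white",round(x),round(y),round(w),round(l),k[:,0].mean(0).round(0))
        if 190<max(w,l)<230: print("  ring",circ(P))
        if 150<max(w,l)<185:print("  dishtop",circ(toplane(c,k[:,0],0.038)))
    mb=(h[...,0]>100)&(h[...,0]<125)&(h[...,1]>150)&(h[...,2]>60)
    for k in blobs(mb,1500):
        for z in (0,0.06):
            P=toplane(c,k[:,0],z);print("blue",z,cv2.minAreaRect((P*1000).astype(np.float32)),k[:,0].mean(0).round(0))
c=capture("top");snap(c,"top_hold.png",(90,120,330,310),3.3)
c=capture("scene");snap(c,"sc_hold.png",(200,140,340,290),4)
E
```

```text
top
bob [474.1 -64.9  38.   36.8  60.8] [302. 270.]
bob [513.3  -3.7  35.6  35.6  46.2] [272. 250.]
bob [552.4 -65.9  36.3  35.6  61.2] [303. 231.]
bob [559.6  51.9  34.9  36.7  25.9] [245. 227.]
white 524 -6 211 211 [273. 244.]
  ring (array([ 0.52386578, -0.0060577 ]), np.float64(0.10291756354119955))
white 537 285 174 174 [137. 234.]
  dishtop (array([0.53853712, 0.27367628]), np.float64(0.0835063552349549))
white 710 79 22 22 [235. 155.]
white 710 282 21 33 [142. 154.]
white 719 23 22 22 [261. 152.]
white 727 -34 21 22 [288. 149.]
white 728 -258 90 91 [392. 151.]
white 799 -620 21 24 [544. 126.]
white 790 52 4 97 [248. 119.]
white 810 -569 21 23 [524. 120.]
white 820 -519 20 23 [504. 114.]
white 839 -629 21 22 [547. 108.]
white 849 -577 22 22 [527. 103.]
white 860 -527 21 24 [506.  97.]
white 880 -637 22 22 [549.  92.]
white 890 -586 21 22 [529.  86.]
white 900 -536 23 22 [509.  80.]
white 958 550 34 10 [36. 48.]
white 971 -554 81 40 [514.  53.]
white 960 -47 55 18 [295.  45.]
white 991 -649 58 47 [549.  46.]
white 976 608 47 90 [17. 41.]
white 972 354 41 82 [117.  41.]
white 975
[... 957 characters left out ...]
[ 72. 136.]
white 871 -607 22 24 [ 32. 135.]
white 831 -599 22 24 [ 49. 129.]
white 790 -592 19 24 [ 66. 124.]
white 861 -659 24 21 [ 26. 123.]
white 821 -650 19 23 [ 44. 118.]
white 781 -642 22 23 [ 60. 112.]
blue 0 ((503.54278564453125, -354.53387451171875), (258.57049560546875, 239.49208068847656), 80.5737533569336) [218. 123.]
blue 0.06 ((544.2989501953125, -292.9169616699219), (240.48123168945312, 222.7375030517578), 80.57376098632812) [218. 123.]
blue 0 ((412.24560546875, -813.7066650390625), (384.18145751953125, 607.2379760742188), 48.321598052978516) [145.  20.]
blue 0.06 ((459.38909912109375, -719.9664306640625), (357.3048400878906, 564.7559814453125), 48.32145309448242) [145.  20.]
```

View pics/top_hold.png

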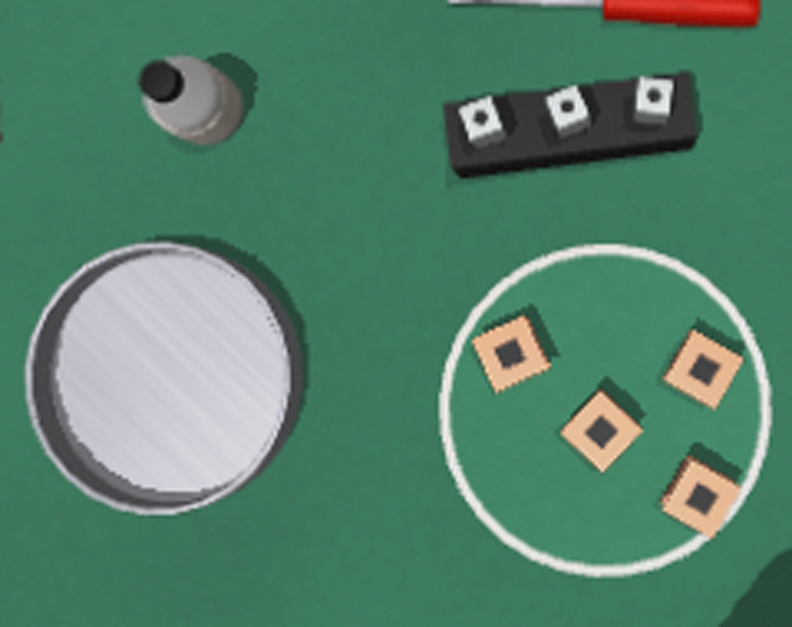

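View pics/sc_hold.png

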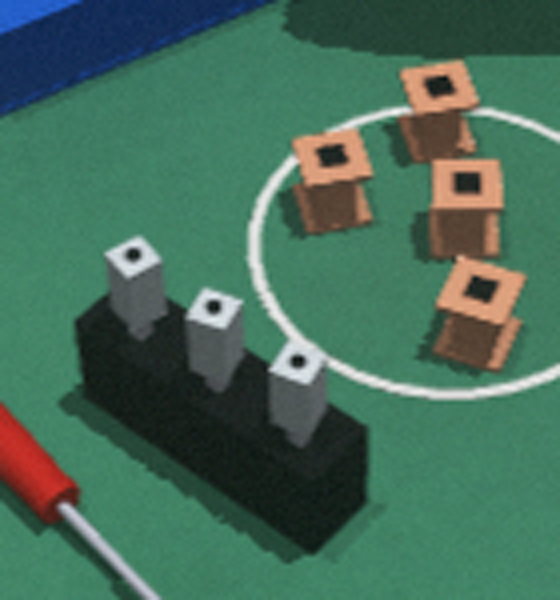

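```bash
python3 - <<'E'
from h import *
go(.4726,-.0665,.12,-29)
go(.4726,-.0665,.12,61)
E
```

```text
t 0.35 tcp [ 0.2369 -0.6319  0.2263] jaw 110.6 w 0.0875 -> tool shift [ 0.1065 -0.4192  0.4466] spin rad -0.7059 (deg) -40.4 world shift [ 0.2357  0.5654 -0.1063] F [0.8 0.5 0.6]
tool y [-0.936 -0.351  0.   ] tool z [-0.351  0.936  0.   ]
shift after spin [ 0.1065 -0.6088  0.068 ]
t 0.35 tcp [ 0.2369 -0.6319  0.2263] jaw 110.6 w 0.0875 -> tool shift [ 0.1065 -0.4192  0.4466] spin rad 0.8649 (deg) 49.6 world shift [ 0.2357  0.5654 -0.1063] F [0.8 0.5 0.6]
tool y [-0.936 -0.351  0.   ] tool z [-0.351  0.936  0.   ]
shift after spin [0.1065 0.068  0.6088]
```

Call:
{"fn": "play_rows", "kwargs": {"series": [0.005, -0.0279, 0.0298, 0, 0.005, -0.0279, 0.0298, 0, 0.005, -0.0279, 0.0298, 0, 0.005, -0.0279, 0.0298, 0, 0.005, -0.0279, 0.0298, 0], "jaw": 68, "squeeze": 25}}

```text
time_s: 0.77
tcp_pos: [0.3155, -0.4419, 0.2013]
eef_rot: [-142.6, 90.0, -32.1]
contact_force: [1.3, -0.0, 0.5]
gripper_width: 0.0619
```

Call:
{"fn": "play_rows", "kwargs": {"series": [0.005, -0.0279, 0.0298, 0, 0.005, -0.0279, 0.0298, 0, 0.005, -0.0279, 0.0298, 0, 0.005, -0.0279, 0.0298, 0, 0.005, -0.0279, 0.0298, 0]}}

```text
time_s: 1.18
tcp_pos: [0.394, -0.2532, 0.1768]
eef_rot: [-121.5, 89.9, -10.9]
contact_force: [0.6, -0.0, 1.4]
gripper_width: 0.0595
```

Call:
{"fn": "play_rows", "kwargs": {"series": [0.005, -0.0279, 0.0298, 0, 0.005, -0.0279, 0.0298, 0, 0.005, -0.0279, 0.0298, 0, 0.005, -0.0279, 0.0298, 0, 0.005, -0.0279, 0.0298, 0]}}

```text
time_s: 1.6
tcp_pos: [0.4724, -0.0644, 0.1519]
eef_rot: [-97.2, 89.9, 13.4]
contact_force: [1.2, -0.3, -0.2]
gripper_width: 0.0596
```

Call:
{"fn": "play_rows", "kwargs": {"series": [0, 0, 0, -0.118, 0, 0, 0, -0.118, 0, 0, 0, -0.118, 0, 0, 0, -0.118, 0, 0, 0, -0.118]}}

```text
time_s: 2.02
tcp_pos: [0.472, -0.0662, 0.1516]
eef_rot: [-129.6, 90.0, 15.1]
contact_force: [-1.1, -0.6, -0.2]
gripper_width: 0.0594
```

Call:
{"fn": "play_rows", "kwargs": {"series": [0, 0, 0, -0.116, 0, 0, 0, 0, 0, 0, 0, 0, 0, 0, 0, 0, 0, 0, 0, 0]}}

```text
time_s: 2.43
tcp_pos: [0.4719, -0.0665, 0.1516]
eef_rot: [-127.4, 90.0, 23.5]
contact_force: [-0.2, 0.6, -0.5]
gripper_width: 0.0597
```

```bash
python3 - <<'E'
from h import *
go(.4726,-.0665,.006,-29)
c=capture("top");snap(c,"t1.png",(180,130,480,330),2.6)
c=capture("wrist");snap(c,"w1.png");
for b in bobbins(c): print("bob",np.round(b[:5],1),b[5].round(0))
E
```

```text
t 2.43 tcp [ 0.4719 -0.0665  0.1516] jaw 150.8 w 0.0597 -> tool shift [ 0.1456 -0.0004 -0.0006] spin rad -0.0026 (deg) -0.2 world shift [ 0.0007  0.     -0.1456] F [-0.2  0.6 -0.5]
tool y [-0.487 -0.873 -0.   ] tool z [-0.873  0.487 -0.   ]
shift after spin [ 0.1456 -0.0004 -0.0006]
```

View pics/w1.png

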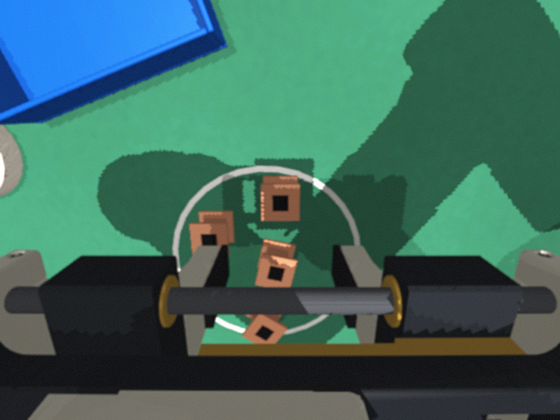

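View pics/t1.png

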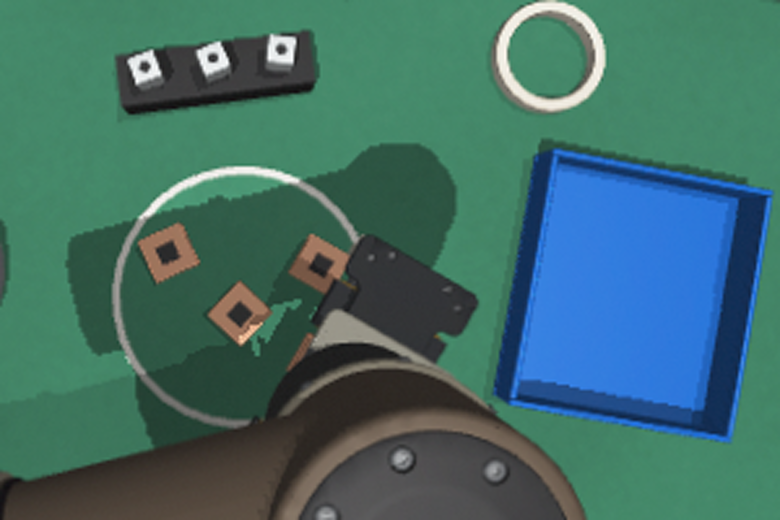

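```bash
python3 - <<'E'
from h import *
c=capture("wrist")
print(proj(c,[[.4726,-.0665,.04],[.512,-.005,.04],[.551,-.0675,.04],[.558,.0505,.04]]))
print(toplane(c,[[281,202],[276,273],[208,240],[265,333]],.04))
E
```

```text
[[279.34572357 203.884062  ]
 [274.81249484 273.49828056]
 [207.81921742 240.72421133]
 [262.79742766 331.88917644]]
[[ 0.47037563 -0.06735114]
 [ 0.51068623 -0.00491429]
 [ 0.55042982 -0.06805316]
 [ 0.55665709  0.05290269]]
```

Call:
{"fn": "play_rows", "kwargs": {"series": [0.029, 0, -0.0005, 0, 0.029, 0, -0.0005, 0, 0.029, 0, 0, 0, 0.029, 0, 0, 0, 0.029, 0, 0, 0]}}

```text
time_s: 3.0
tcp_pos: [0.473, -0.067, 0.0056]
eef_rot: [-139.4, 89.9, 11.6]
contact_force: [0.7, 0.7, -0.6]
gripper_width: 0.0595
```

Call:
{"fn": "play_rows", "kwargs": {"series": [0, 0, 0, 0, 0, 0, 0, 0, 0, 0, 0, 0, 0, 0, 0, 0, 0, 0, 0, 0], "jaw": 20}}

```text
time_s: 3.42
tcp_pos: [0.4741, -0.0667, 0.0083]
eef_rot: [-137.5, 89.8, 13.5]
contact_force: [-0.6, -0.1, 1.4]
gripper_width: 0.0352
```

Call:
{"fn": "play_rows", "kwargs": {"series": [-0.028, 0, 0, 0, -0.028, 0, 0, 0, -0.028, 0, 0, 0, -0.028, 0, 0, 0, 0, 0, 0, 0]}}

```text
time_s: 3.83
tcp_pos: [0.4764, -0.0666, 0.1252]
eef_rot: [-143.1, 89.4, 8.0]
contact_force: [1.3, -0.1, -0.8]
gripper_width: 0.0354
```

```bash
python3 - <<'E'
from h import *
go(.50,-.275,.115,-9.5)
E
```

```text
t 3.83 tcp [ 0.4764 -0.0666  0.1252] jaw 151.1 w 0.0354 -> tool shift [ 0.0102  0.1711 -0.1214] spin rad -0.3391 (deg) -19.4 world shift [ 0.0236 -0.2084 -0.0102] F [ 1.3 -0.1 -0.8]
tool y [-0.484 -0.875 -0.007] tool z [-0.875  0.484 -0.009]
shift after spin [ 0.0102  0.2017 -0.0576]
```

Call:
{"fn": "play_rows", "kwargs": {"series": [0, 0.0323, -0.0228, 0, 0, 0.0323, -0.0228, 0, 0, 0.0323, -0.0228, 0, 0, 0.0323, -0.0228, 0, 0, 0.0323, -0.0228, 0]}}

```text
time_s: 4.25
tcp_pos: [0.4946, -0.2653, 0.1201]
eef_rot: [-159.4, 89.8, -8.4]
contact_force: [2.0, -0.3, -0.5]
gripper_width: 0.0354
```

Call:
{"fn": "play_rows", "kwargs": {"series": [0.015, 0, 0, 0, 0.03, 0, 0, 0, 0.03, 0, 0, 0, 0.025, 0, 0, 0, 0, 0, 0, 0]}}

```text
time_s: 4.67
tcp_pos: [0.4911, -0.263, 0.015]
eef_rot: [12.6, 89.7, 163.5]
contact_force: [-0.6, 1.5, -0.4]
gripper_width: 0.0356
```

Call:
{"fn": "play_rows", "kwargs": {"series": [0, 0, 0, 0, 0, 0, 0, 0, 0, 0, 0, 0, -0.03, 0, 0, 0, -0.04, 0, 0, 0], "jaw": 58}}

```text
time_s: 5.08
tcp_pos: [0.4926, -0.263, 0.0883]
eef_rot: [14.9, 89.8, 166.0]
contact_force: [0.7, -0.0, 0.2]
gripper_width: 0.0506
```

Call:
{"fn": "play_rows", "kwargs": {"series": [-0.04, 0, 0, 0.12, 0, 0, 0, 0.12, 0, 0, 0, 0.12, 0, 0, 0, 0.12, 0, 0, 0, 0.12], "jaw": 68}}

```text
time_s: 5.5
tcp_pos: [0.4951, -0.2635, 0.1312]
eef_rot: [-125.9, 89.8, -9.6]
contact_force: [0.2, 0.1, -0.6]
gripper_width: 0.0597
```

```bash
python3 - <<'E'
from h import *
go(.551,-.0675,.006,61)
c=capture("top");snap(c,"t2.png",(180,130,480,330),2.6)
for b in bobbins(c): print("bob",np.round(b[:5],1),b[5].round(0))
E
```

```text
t 5.5 tcp [ 0.4951 -0.2635  0.1312] jaw 116.3 w 0.0597 -> tool shift [ 0.1253 -0.1366  0.1512] spin rad 0.9653 (deg) 55.3 world shift [ 0.0559  0.196  -0.1252] F [ 0.2  0.1 -0.6]
tool y [-0.896 -0.443 -0.003] tool z [-0.443  0.896 -0.003]
shift after spin [0.1253 0.0466 0.1984]
bob [559.7  51.9  34.8  36.5  25.7] [245. 226.]
```

View pics/t2.png

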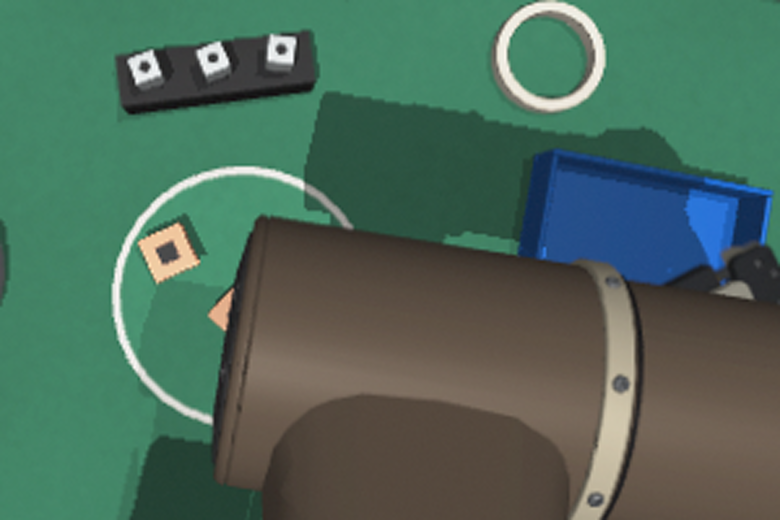

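Call:
{"fn": "play_rows", "kwargs": {"series": [0, -0.0273, 0.0302, 0, 0, -0.0273, 0.0302, 0, 0, -0.0273, 0.0302, 0, 0, -0.0273, 0.0302, 0, 0, -0.0273, 0.0302, 0]}}

```text
time_s: 5.97
tcp_pos: [0.5493, -0.0654, 0.1305]
eef_rot: [-107.5, 89.8, 9.4]
contact_force: [0.5, -0.8, -0.4]
gripper_width: 0.0597
```

Call:
{"fn": "play_rows", "kwargs": {"series": [0, 0, 0, 0.12, 0, 0, 0, 0.12, 0, 0, 0, 0.12, 0, 0, 0, 0.12, 0, 0, 0, 0.12]}}

```text
time_s: 6.38
tcp_pos: [0.5492, -0.0669, 0.1302]
eef_rot: [-72.7, 89.9, 9.5]
contact_force: [0.4, -0.0, -0.4]
gripper_width: 0.0597
```

Call:
{"fn": "play_rows", "kwargs": {"series": [0, 0, 0, 0.12, 0, 0, 0, 0.12, 0, 0, 0, 0.12, 0, 0, 0, 0, 0, 0, 0, 0]}}

```text
time_s: 6.8
tcp_pos: [0.549, -0.0672, 0.1298]
eef_rot: [-52.5, 89.9, 9.5]
contact_force: [-0.4, 0.8, 0.0]
gripper_width: 0.0596
```

```bash
python3 - <<'E'
from h import *
go(.551,-.0675,.006,61)
c=capture("wrist");snap(c,"w2.png")
for n in("wrist","scene"):
  c=capture(n)
  for b in bobbins(c): print("bob",np.round(b[:5],1),b[5].round(0))
c=capture("wrist");print(proj(c,[[.551,-.0675,.04]]))
E
```

```text
t 6.8 tcp [ 0.549  -0.0672  0.1298] jaw 62.0 w 0.0596 -> tool shift [ 0.1238 -0.0017  0.0005] spin rad 0.0169 (deg) 1.0 world shift [ 0.002  -0.0003 -0.1238] F [-0.4  0.8  0. ]
tool y [-0.883  0.47  -0.002] tool z [0.47  0.883 0.001]
shift after spin [ 0.1238 -0.0017  0.0006]
bob [ 487.3 -269.8   36.    34.7   60.8] [245. 121.]
[[281.15221904 213.26562775]]
```

View pics/w2.png

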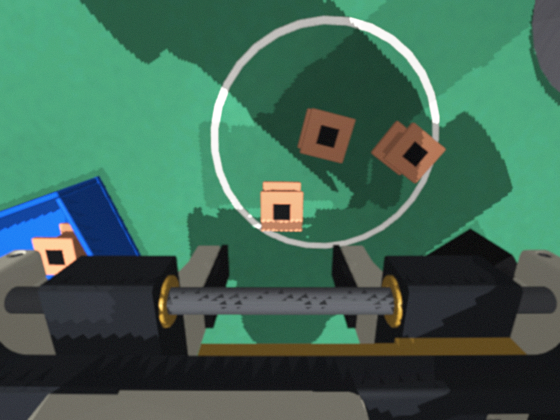

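Bobbin C's top hole sits at (282,211), as predicted (281,213), between the fingers; A lies in the crate. Descend and grip.

Call:
{"fn": "play_rows", "kwargs": {"series": [0.0246, -0.0017, 0, 0.017, 0.0246, 0, 0, 0, 0.0246, 0, 0, 0, 0.0246, 0, 0, 0, 0.0246, 0, 0, 0]}}

```text
time_s: 7.42
tcp_pos: [0.5502, -0.0682, 0.0047]
eef_rot: [-54.0, 90.0, 6.8]
contact_force: [0.1, -0.6, -1.2]
gripper_width: 0.0595
```

Call:
{"fn": "play_rows", "kwargs": {"series": [0, 0, 0, 0, 0, 0, 0, 0, 0, 0, 0, 0, 0, 0, 0, 0, 0, 0, 0, 0], "jaw": 20}}

```text
time_s: 7.83
tcp_pos: [0.551, -0.068, 0.0071]
eef_rot: [-50.0, 89.9, 10.7]
contact_force: [0.3, 1.2, 1.2]
gripper_width: 0.0352
```

Call:
{"fn": "play_rows", "kwargs": {"series": [-0.028, 0, 0, 0, -0.028, 0, 0, 0, -0.028, 0, 0, 0, -0.028, 0, 0, 0, 0, 0, 0, 0]}}

```text
time_s: 8.25
tcp_pos: [0.5535, -0.0679, 0.1244]
eef_rot: [-56.0, 89.4, 4.7]
contact_force: [1.4, 0.0, -0.2]
gripper_width: 0.0353
```

```bash
python3 - <<'E'
from h import *
go(.581,-.2765,.115,80.5)
E
```

```text
t 8.25 tcp [ 0.5535 -0.0679  0.1244] jaw 60.7 w 0.0353 -> tool shift [ 0.0095 -0.1259 -0.1685] spin rad -0.345 (deg) -19.8 world shift [ 0.0275 -0.2086 -0.0094] F [ 1.4  0.  -0.2]
tool y [-0.872  0.489 -0.008] tool z [0.489 0.872 0.006]
shift after spin [ 0.0095 -0.0615 -0.2012]
```

Call:
{"fn": "play_rows", "kwargs": {"series": [0, -0.0215, -0.0293, 0, 0, -0.0215, -0.0293, 0, 0, -0.0215, -0.0293, 0, 0, -0.0215, -0.0293, 0, 0, -0.0215, -0.0293, 0]}}

```text
time_s: 8.67
tcp_pos: [0.5721, -0.2501, 0.1187]
eef_rot: [-65.0, 89.9, -4.3]
contact_force: [1.4, 0.1, -1.1]
gripper_width: 0.0356
```

Call:
{"fn": "play_rows", "kwargs": {"series": [0, -0.0215, -0.0293, 0, 0, 0, 0, -0.115, 0, 0, 0, -0.115, 0.01, 0, 0, -0.115, 0.03, 0, 0, 0]}}

```text
time_s: 9.08
tcp_pos: [0.5795, -0.2862, 0.0824]
eef_rot: [-97.3, 89.5, -16.5]
contact_force: [1.8, -0.6, -0.0]
gripper_width: 0.0357
```

Call:
{"fn": "play_rows", "kwargs": {"series": [0.03, 0, 0, 0, 0.03, 0, 0, 0, 0, 0, 0, 0, 0, 0, 0, 0, 0, 0, 0, 0]}}

```text
time_s: 9.5
tcp_pos: [0.5772, -0.2849, 0.0194]
eef_rot: [-106.3, 89.9, -25.9]
contact_force: [0.3, -0.1, -0.4]
gripper_width: 0.0356
```

Call:
{"fn": "play_rows", "kwargs": {"series": [0, 0, 0, 0, 0, 0, 0, 0, 0, 0, 0, 0, -0.03, 0, 0, 0, -0.04, 0, 0, 0], "jaw": 58}}

```text
time_s: 9.92
tcp_pos: [0.5738, -0.2839, 0.0855]
eef_rot: [84.3, 89.6, 164.7]
contact_force: [0.9, 0.4, 0.4]
gripper_width: 0.0504
```

Call:
{"fn": "play_rows", "kwargs": {"series": [-0.04, 0, 0, 0, 0, 0, 0, 0, 0, 0, 0, 0, 0, 0, 0, 0, 0, 0, 0, 0], "jaw": 68}}

```text
time_s: 10.33
tcp_pos: [0.5756, -0.2844, 0.127]
eef_rot: [75.1, 89.9, 155.5]
contact_force: [-0.3, -0.2, -0.1]
gripper_width: 0.0593
```

```bash
python3 - <<'E'
from h import *
go(.512,-.005,.006,-44)
go(.512,-.005,.006,46)
c=capture("top");snap(c,"t3.png",(180,130,480,330),2.6)
for b in bobbins(c): print("bob",np.round(b[:5],1),b[5].round(0))
E
```

```text
t 10.33 tcp [ 0.5756 -0.2844  0.127 ] jaw 80.4 w 0.0593 -> tool shift [0.1212 0.1092 0.2649] spin rad -0.9702 (deg) -55.6 world shift [-0.0636  0.2794 -0.121 ] F [-0.3 -0.2 -0.1]
tool y [-0.986  0.167  0.001] tool z [0.167 0.986 0.   ]
shift after spin [ 0.1212 -0.1568  0.2397]
t 10.33 tcp [ 0.5756 -0.2844  0.127 ] jaw 80.4 w 0.0593 -> tool shift [0.1212 0.1092 0.2649] spin rad 0.6006 (deg) 34.4 world shift [-0.0636  0.2794 -0.121 ] F [-0.3 -0.2 -0.1]
tool y [-0.986  0.167  0.001] tool z [0.167 0.986 0.   ]
shift after spin [0.1212 0.2397 0.1568]
bob [513.3  -3.7  35.6  35.6  46.2] [272. 250.]
bob [559.7  51.9  34.9  36.3  26.1] [245. 226.]
```

View pics/t3.png

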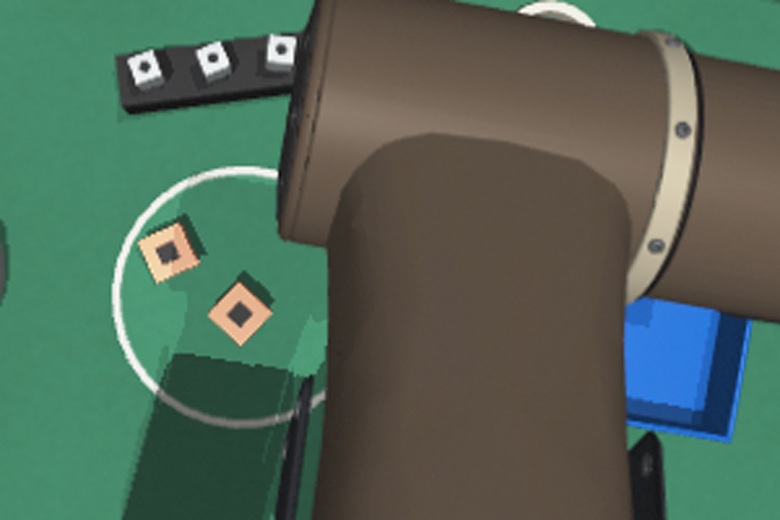

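Call:
{"fn": "play_rows", "kwargs": {"series": [0, 0.0081, 0.0363, 0, 0, 0.0081, 0.0363, 0, 0, 0.0081, 0.0363, 0, 0, 0.0081, 0.0363, 0, 0, 0.0081, 0.0363, 0]}}

```text
time_s: 10.8
tcp_pos: [0.5656, -0.0975, 0.1264]
eef_rot: [108.5, 89.9, -171.1]
contact_force: [1.4, 0.4, -0.2]
gripper_width: 0.0597
```

Call:
{"fn": "play_rows", "kwargs": {"series": [0, 0.0081, 0.0363, 0, 0, 0.0081, 0.0363, 0, 0, 0.0081, 0.0363, 0, 0, 0.0081, 0.0363, 0, 0, 0, 0, -0.1]}}

```text
time_s: 11.22
tcp_pos: [0.5585, 0.0546, 0.1267]
eef_rot: [93.6, 90.0, 179.7]
contact_force: [-0.5, -1.1, -0.2]
gripper_width: 0.0596
```

Call:
{"fn": "play_rows", "kwargs": {"series": [0, 0, 0, -0.105, 0, 0, 0, -0.105, 0, 0, 0, -0.105, 0, 0, 0, -0.105, 0, 0, 0, -0.105]}}

```text
time_s: 11.63
tcp_pos: [0.5582, 0.0495, 0.1264]
eef_rot: [86.9, 89.9, -156.6]
contact_force: [-0.1, -0.3, -0.5]
gripper_width: 0.0596
```

```bash
python3 - <<'E'
from h import *
go(.5584,.0504,.006,-64)
c=capture("wrist");snap(c,"w3.png")
print(proj(c,[[.5584,.0504,.04]]))
E
```

```text
t 11.63 tcp [0.5582 0.0495 0.1264] jaw 116.5 w 0.0596 -> tool shift [ 0.1204 -0.0009  0.0007] spin rad 0.0094 (deg) 0.5 world shift [ 0.0002  0.0009 -0.1204] F [-0.1 -0.3 -0.5]
tool y [-0.895 -0.447  0.002] tool z [-0.447  0.895  0.   ]
shift after spin [ 0.1204 -0.0009  0.0007]
[[280.91072994 213.07943251]]
```

View pics/w3.png

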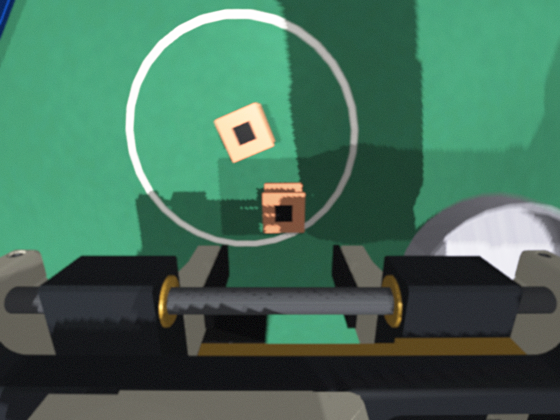

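Bobbin D's hole is at (283,213), as predicted. Descend, grip, lift.

Call:
{"fn": "play_rows", "kwargs": {"series": [0.024, -0.0005, 0.0005, 0, 0.024, 0, 0, 0, 0.024, 0, 0, 0, 0.024, 0, 0, 0, 0.024, 0, 0, 0]}}

```text
time_s: 12.1
tcp_pos: [0.5585, 0.0501, 0.0058]
eef_rot: [89.1, 89.9, -154.8]
contact_force: [0.6, -0.5, 0.2]
gripper_width: 0.0596
```

Call:
{"fn": "play_rows", "kwargs": {"series": [0, 0, 0, 0, 0, 0, 0, 0, 0, 0, 0, 0, 0, 0, 0, 0, 0, 0, 0, 0], "jaw": 20}}

```text
time_s: 12.52
tcp_pos: [0.56, 0.0507, 0.0091]
eef_rot: [-94.3, 89.9, 22.0]
contact_force: [0.4, 0.7, 0.6]
gripper_width: 0.0352
```

Call:
{"fn": "play_rows", "kwargs": {"series": [-0.028, 0, 0, 0, -0.028, 0, 0, 0, -0.028, 0, 0, 0, -0.028, 0, 0, 0, 0, 0, 0, 0]}}

```text
time_s: 12.93
tcp_pos: [0.5626, 0.0513, 0.1267]
eef_rot: [-99.8, 89.4, 16.5]
contact_force: [1.2, 1.1, -0.0]
gripper_width: 0.0354
```

```bash
python3 - <<'E'
from h import *
go(.568,-.350,.115,80.5)
E
```

```text
t 12.93 tcp [0.5626 0.0513 0.1267] jaw 116.3 w 0.0354 -> tool shift [ 0.0105  0.1729 -0.3622] spin rad 0.6245 (deg) 35.8 world shift [ 0.0054 -0.4013 -0.0117] F [ 1.2  1.1 -0. ]
tool y [-0.897 -0.443 -0.011] tool z [-0.443  0.897 -0.002]
shift after spin [ 0.0105 -0.0715 -0.3949]
```

Call:
{"fn": "play_rows", "kwargs": {"series": [0, 0.0173, -0.0362, 0, 0, 0.0173, -0.0362, 0, 0, 0.0173, -0.0362, 0, 0, 0.0173, -0.0362, 0, 0, 0.0173, -0.0362, 0]}}

```text
time_s: 13.35
tcp_pos: [0.5615, -0.1519, 0.1208]
eef_rot: [-111.9, 89.9, 4.4]
contact_force: [0.5, 0.2, 0.1]
gripper_width: 0.0354
```

Call:
{"fn": "play_rows", "kwargs": {"series": [0, 0.0173, -0.0362, 0, 0, 0.0173, -0.0362, 0, 0, 0.0173, -0.0362, 0, 0, 0.0173, -0.0362, 0, 0, 0.0173, -0.0362, 0]}}

```text
time_s: 13.77
tcp_pos: [0.5637, -0.3529, 0.1208]
eef_rot: [-131.1, 89.9, -14.9]
contact_force: [1.0, 0.4, 0.0]
gripper_width: 0.0355
```

Call:
{"fn": "play_rows", "kwargs": {"series": [0, 0, 0, -0.118, 0, 0, 0, -0.118, 0, 0, 0, -0.118, 0, 0, 0, -0.118, 0, 0, 0, -0.118]}}

```text
time_s: 14.18
tcp_pos: [0.5638, -0.3512, 0.1205]
eef_rot: [-164.0, 89.9, -13.7]
contact_force: [0.0, -0.4, 0.3]
gripper_width: 0.0351
```

Call:
{"fn": "play_rows", "kwargs": {"series": [0, 0, 0, -0.118, 0, 0, 0, -0.118, 0, 0, 0, -0.118, 0, 0, 0, 0, 0, 0, 0, 0]}}

```text
time_s: 14.6
tcp_pos: [0.5639, -0.3509, 0.1203]
eef_rot: [175.7, 89.9, -14.2]
contact_force: [0.8, 0.2, -0.4]
gripper_width: 0.036
```

```bash
python3 - <<'E'
from h import *
go(.568,-.350,.02,-9.5)
c=capture("scene");snap(c,"s3.png",(140,60,340,260),3)
for b in bobbins(c): print("bob",np.round(b[:5],1),b[5].round(0))
E
```

```text
t 14.6 tcp [ 0.5639 -0.3509  0.1203] jaw 170.1 w 0.036 -> tool shift [ 0.1003 -0.0016 -0.0037] spin rad -0.0071 (deg) -0.4 world shift [ 0.0041  0.0009 -0.1003] F [ 0.8  0.2 -0.4]
tool y [-0.172 -0.985  0.   ] tool z [-0.985  0.172 -0.001]
shift after spin [ 0.1003 -0.0016 -0.0037]
bob [ 573.8 -291.2   37.    36.3   80.1] [210. 132.]
bob [ 487.2 -270.2   35.3   34.8   62.1] [245. 121.]
```

View pics/s3.png

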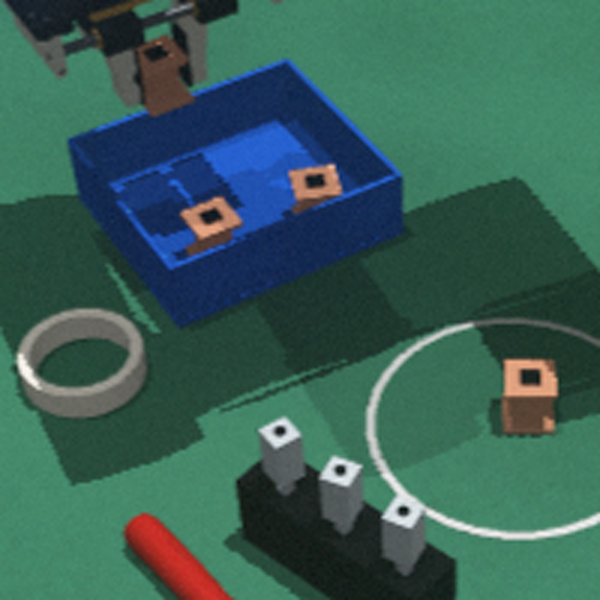

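Call:
{"fn": "play_rows", "kwargs": {"series": [0.025, 0, 0, 0, 0.025, 0, 0, 0, 0.025, 0, 0, 0, 0, 0, 0, 0, 0, 0, 0, 0]}}

```text
time_s: 15.07
tcp_pos: [0.563, -0.3507, 0.0438]
eef_rot: [-2.5, 89.8, 167.7]
contact_force: [0.2, -0.4, 0.4]
gripper_width: 0.0351
```

Call:
{"fn": "play_rows", "kwargs": {"series": [0, 0, 0, 0, 0, 0, 0, 0, 0, 0, 0, 0, -0.03, 0, 0, 0, -0.04, 0, 0, 0], "jaw": 58}}

```text
time_s: 15.48
tcp_pos: [0.5618, -0.35, 0.1128]
eef_rot: [-12.9, 89.7, 157.4]
contact_force: [1.6, -0.2, -0.4]
gripper_width: 0.0506
```

```bash
python3 - <<'E'
from h import *
go(.512,-.005,.13,46)
go(.512,-.005,.13,-44)
c=capture("scene");snap(c,"s4.png",(140,60,340,260),3)
for b in bobbins(c): print("bob",np.round(b[:5],1),b[5].round(0))
E
```

```text
t 15.48 tcp [ 0.5618 -0.35    0.1128] jaw 170.3 w 0.0506 -> tool shift [-0.0161 -0.3316  0.1075] spin rad -0.9727 (deg) -55.7 world shift [-0.0498  0.345   0.0172] F [ 1.6 -0.2 -0.4]
tool y [-0.169 -0.986 -0.001] tool z [-0.986  0.169  0.006]
shift after spin [-0.0161 -0.2755 -0.2136]
t 15.48 tcp [ 0.5618 -0.35    0.1128] jaw 170.3 w 0.0506 -> tool shift [-0.0161 -0.3316  0.1075] spin rad 0.5981 (deg) 34.3 world shift [-0.0498  0.345   0.0172] F [ 1.6 -0.2 -0.4]
tool y [-0.169 -0.986 -0.001] tool z [-0.986  0.169  0.006]
shift after spin [-0.0161 -0.2136  0.2755]
bob [ 573.5 -292.6   39.9   36.3   80.1] [210. 132.]
bob [ 487.2 -270.2   35.3   34.8   62.1] [245. 121.]
```

View pics/s4.png

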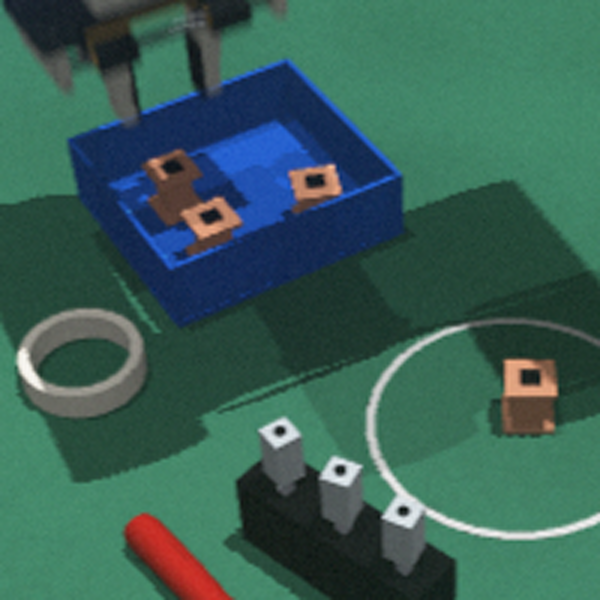

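Call:
{"fn": "play_rows", "kwargs": {"series": [-0.002, -0.0368, 0.0119, 0, -0.002, -0.0368, 0.0119, 0, -0.002, -0.0368, 0.0119, 0, -0.002, -0.0368, 0.0119, 0, -0.002, -0.0368, 0.0119, 0], "jaw": 68}}

```text
time_s: 15.95
tcp_pos: [0.5363, -0.158, 0.126]
eef_rot: [-169.7, 89.8, 0.5]
contact_force: [1.1, 0.6, 0.6]
gripper_width: 0.0595
```

Call:
{"fn": "play_rows", "kwargs": {"series": [0, -0.0368, 0.0119, 0, 0, -0.0368, 0.0119, 0, 0, -0.0368, 0.0119, 0, 0, -0.0368, 0.0119, 0, 0, 0, 0, 0.1]}}

```text
time_s: 16.37
tcp_pos: [0.5144, -0.0011, 0.1264]
eef_rot: [-140.2, 89.7, 24.7]
contact_force: [0.7, -1.4, 0.6]
gripper_width: 0.0596
```

Call:
{"fn": "play_rows", "kwargs": {"series": [0, 0, 0, 0.1, 0, 0, 0, 0.1, 0, 0, 0, 0.1, 0, 0, 0, 0.1, 0, 0, 0, 0.1]}}

```text
time_s: 16.78
tcp_pos: [0.5146, -0.006, 0.1259]
eef_rot: [-118.0, 89.8, 17.7]
contact_force: [0.1, -0.9, -0.1]
gripper_width: 0.0596
```

```bash
python3 - <<'E'
from h import *
go(.512,-.005,.006,-44)
c=capture("wrist");snap(c,"w4.png")
print(proj(c,[[.512,-.005,.04]]))
E
```

```text
t 16.78 tcp [ 0.5146 -0.006   0.1259] jaw 135.7 w 0.0596 -> tool shift [0.1198 0.0014 0.0027] spin rad -0.0059 (deg) -0.3 world shift [-0.0026  0.001  -0.1199] F [ 0.1 -0.9 -0.1]
tool y [-0.699 -0.715 -0.002] tool z [-0.715  0.699 -0.001]
shift after spin [0.1198 0.0014 0.0027]
[[283.27318144 210.95809257]]
```

View pics/w4.png

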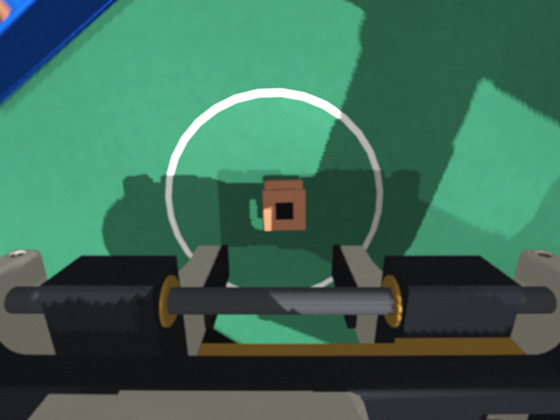

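Bobbin B's hole is at (285,211), predicted (283,211). Grip.

Call:
{"fn": "play_rows", "kwargs": {"series": [0.024, 0.0014, 0.002, 0, 0.024, 0, 0, 0, 0.024, 0, 0, 0, 0.024, 0, 0, 0, 0.024, 0, 0, 0]}}

```text
time_s: 17.25
tcp_pos: [0.5125, -0.0057, 0.0047]
eef_rot: [-117.5, 89.8, 18.6]
contact_force: [1.2, 0.1, -0.5]
gripper_width: 0.0598
```

Call:
{"fn": "play_rows", "kwargs": {"series": [0, 0, 0, 0, 0, 0, 0, 0, 0, 0, 0, 0, 0, 0, 0, 0, 0, 0, 0, 0], "jaw": 20}}

```text
time_s: 17.67
tcp_pos: [0.5128, -0.0056, 0.0063]
eef_rot: [-117.4, 89.8, 18.5]
contact_force: [-0.2, 0.8, 4.4]
gripper_width: 0.0354
```

Call:
{"fn": "play_rows", "kwargs": {"series": [-0.028, 0, 0, 0, -0.028, 0, 0, 0, -0.028, 0, 0, 0, -0.028, 0, 0, 0, 0, 0, 0, 0]}}

```text
time_s: 18.08
tcp_pos: [0.515, -0.0052, 0.1232]
eef_rot: [-123.0, 89.4, 13.1]
contact_force: [0.8, 0.2, -0.3]
gripper_width: 0.0355
```

```bash
python3 - <<'E'
from h import *
go(.487,-.340,.115,-9.5)
E
```

```text
t 18.08 tcp [ 0.515  -0.0052  0.1232] jaw 136.0 w 0.0355 -> tool shift [ 0.0071  0.2604 -0.2122] spin rad -0.6018 (deg) -34.5 world shift [-0.028  -0.3348 -0.0082] F [ 0.8  0.2 -0.3]
tool y [-0.694 -0.72  -0.009] tool z [-0.72   0.694 -0.006]
shift after spin [ 0.0071  0.3348 -0.0275]
```

Call:
{"fn": "play_rows", "kwargs": {"series": [0, 0.0289, -0.0236, 0, 0, 0.0289, -0.0236, 0, 0, 0.0289, -0.0236, 0, 0, 0.0289, -0.0236, 0, 0, 0.0289, -0.0236, 0]}}

```text
time_s: 18.5
tcp_pos: [0.4958, -0.1934, 0.1177]
eef_rot: [-135.8, 89.9, 0.2]
contact_force: [0.9, 0.1, -0.3]
gripper_width: 0.0357
```

Call:
{"fn": "play_rows", "kwargs": {"series": [0, 0.0289, -0.0236, 0, 0, 0.0289, -0.0236, 0, 0, 0.0289, -0.0236, 0, 0, 0.0289, -0.0236, 0, 0, 0, 0, -0.1]}}

```text
time_s: 18.92
tcp_pos: [0.4826, -0.3459, 0.1172]
eef_rot: [165.8, 89.9, -52.8]
contact_force: [0.9, 0.3, -0.4]
gripper_width: 0.0355
```

Call:
{"fn": "play_rows", "kwargs": {"series": [0, 0, 0, -0.1, 0, 0, 0, -0.1, 0, 0, 0, -0.1, 0, 0, 0, -0.1, 0, 0, 0, -0.1]}}

```text
time_s: 19.33
tcp_pos: [0.4834, -0.3407, 0.1174]
eef_rot: [175.3, 89.9, -14.1]
contact_force: [0.3, -0.1, -0.9]
gripper_width: 0.0356
```

Call:
{"fn": "play_rows", "kwargs": {"series": [0.02, 0, 0, 0, 0.03, 0, 0, 0, 0.03, 0, 0, 0, 0, 0, 0, 0, 0, 0, 0, 0]}}

```text
time_s: 19.75
tcp_pos: [0.4824, -0.3404, 0.0362]
eef_rot: [-3.0, 89.8, 167.3]
contact_force: [0.5, -0.4, 0.3]
gripper_width: 0.0354
```

Call:
{"fn": "play_rows", "kwargs": {"series": [0, 0, 0, 0, 0, 0, 0, 0, 0, 0, 0, 0, -0.03, 0, 0, 0, -0.04, 0, 0, 0], "jaw": 58}}

```text
time_s: 20.17
tcp_pos: [0.4814, -0.3398, 0.1054]
eef_rot: [-13.1, 89.7, 157.2]
contact_force: [1.4, -0.2, -0.2]
gripper_width: 0.0505
```

```bash
python3 - <<'E'
from h import *
c=capture("scene");snap(c,"s5.png",(140,60,500,340),2.2)
h=hsv(c);m=(h[...,1]<70)&(h[...,2]>150)
for k in blobs(m,500):
    P=toplane(c,k[:,0],0.038);w=cv2.minAreaRect((P*1000).astype(np.float32))[1]
    if 150<max(w)<185:print("dishtop",circ(P))
c=capture("top");h=hsv(c);m=(h[...,1]<70)&(h[...,2]>150)
for k in blobs(m,500):
    P=toplane(c,k[:,0],0.038);w=cv2.minAreaRect((P*1000).astype(np.float32))[1]
    if 150<max(w)<185:print("dishtop",circ(P))
go(.537,.272,.15,0)
E
```

```text
dishtop (array([0.53613518, 0.27187116]), np.float64(0.08404966343002543))
dishtop (array([ 0.47560478, -0.41431169]), np.float64(0.08271689434152275))
dishtop (array([0.53852942, 0.2738994 ]), np.float64(0.08385979157824525))
t 20.27 tcp [ 0.4875 -0.3426  0.1142] jaw 170.4 w 0.0509 -> tool shift [-0.0385 -0.6141  0.0532] spin rad -0.1674 (deg) -9.6 world shift [0.0495 0.6146 0.0358] F [ 1.  -0.8  0. ]
tool y [-0.167 -0.986  0.003] tool z [-0.986  0.167 -0.012]
shift after spin [-0.0385 -0.6144 -0.0499]
```

View pics/s5.png

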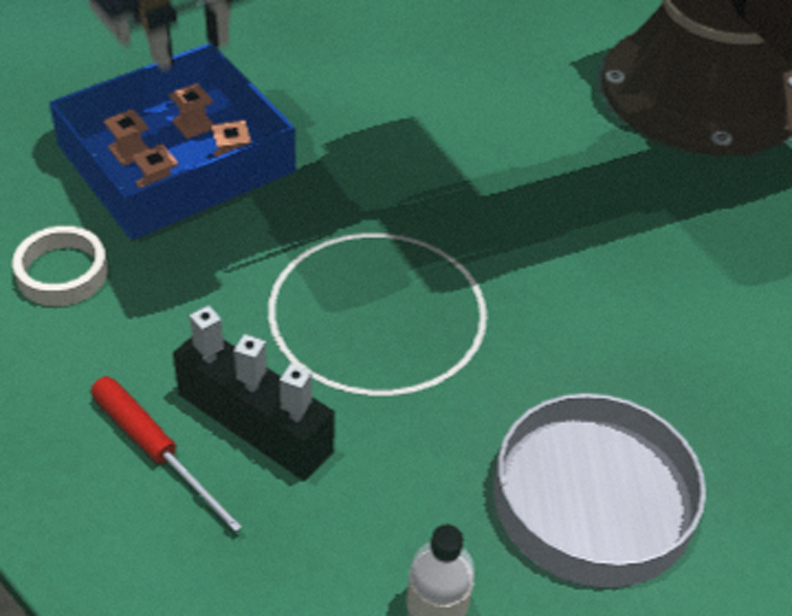

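Call:
{"fn": "play_rows", "kwargs": {"series": [-0.008, -0.038, 0.0033, 0, -0.008, -0.038, 0.0033, 0, -0.008, -0.038, 0.0033, 0, -0.008, -0.038, 0.0033, 0, -0.006, -0.038, 0.0033, 0], "jaw": 100}}

```text
time_s: 20.68
tcp_pos: [0.4996, -0.149, 0.1467]
eef_rot: [-170.5, 89.8, -0.2]
contact_force: [0.9, -0.0, 0.8]
gripper_width: 0.0781
```

Call:
{"fn": "play_rows", "kwargs": {"series": [0, -0.038, 0.0033, 0, 0, -0.038, 0.0033, 0, 0, -0.038, 0.0033, 0, 0, -0.038, 0.0033, 0, 0, -0.038, 0.0033, 0]}}

```text
time_s: 21.1
tcp_pos: [0.5151, 0.0417, 0.1462]
eef_rot: [-147.1, 89.8, 23.2]
contact_force: [1.8, 0.1, -0.0]
gripper_width: 0.0876
```

Call:
{"fn": "play_rows", "kwargs": {"series": [0, -0.038, 0.0033, 0, 0, -0.038, 0.0033, 0, 0, -0.038, 0.0033, 0, 0, -0.038, 0.0033, 0, 0, -0.038, 0.0033, 0]}}

```text
time_s: 21.52
tcp_pos: [0.5306, 0.232, 0.1462]
eef_rot: [-131.4, 89.8, 39.0]
contact_force: [0.9, -0.6, -0.2]
gripper_width: 0.0876
```

Call:
{"fn": "play_rows", "kwargs": {"series": [0, -0.038, 0.0033, 0, 0, 0, 0, -0.08, 0, 0, 0, -0.085, 0, 0, 0, 0, 0, 0, 0, 0]}}

```text
time_s: 21.93
tcp_pos: [0.5337, 0.2679, 0.1455]
eef_rot: [-137.4, 89.9, 42.2]
contact_force: [0.4, -0.2, -0.3]
gripper_width: 0.0873
```

```bash
python3 - <<'E'
from h import *
go(.537,.272,.012,0)
c=capture("scene");snap(c,"s6.png")
c=capture("wrist");snap(c,"w6.png")
E
```

```text
t 21.93 tcp [0.5337 0.2679 0.1455] jaw 179.6 w 0.0873 -> tool shift [ 0.1335 -0.004  -0.0031] spin rad -0.0062 (deg) -0.4 world shift [ 0.0033  0.0041 -0.1335] F [ 0.4 -0.2 -0.3]
tool y [-0.006 -1.    -0.001] tool z [-1.     0.006 -0.001]
shift after spin [ 0.1335 -0.004  -0.0031]
```

View pics/s6.png

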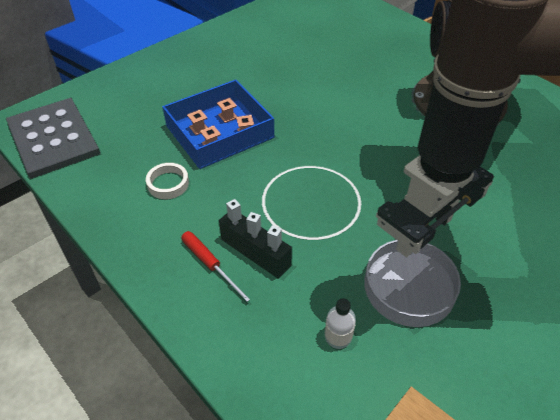

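Call:
{"fn": "play_rows", "kwargs": {"series": [0.025, 0, -0.0033, 0, 0.03, 0, 0, 0, 0.03, 0, 0, 0, 0.03, 0, 0, 0, 0.015, 0, 0, 0], "jaw": 60}}

```text
time_s: 22.45
tcp_pos: [0.5356, 0.2659, 0.0116]
eef_rot: [35.5, 89.8, -144.9]
contact_force: [-0.7, -1.2, 0.0]
gripper_width: 0.0599
```

Call:
{"fn": "play_rows", "kwargs": {"series": [0, 0.01, 0, 0, 0, 0.015, 0, 0, 0, 0.01, 0, 0, 0, 0.01, 0.0005, 0, 0, 0.01, 0.0005, 0]}}

```text
time_s: 22.87
tcp_pos: [0.5367, 0.2121, 0.0162]
eef_rot: [-138.6, 89.8, 41.1]
contact_force: [1.2, 2.0, -0.6]
gripper_width: 0.0525
```

Call:
{"fn": "play_rows", "kwargs": {"series": [0, 0.012, 0.0006, 0, 0, 0.014, 0.0007, 0, 0, 0.015, 0.0008, 0, 0, 0.015, 0.0008, 0, 0, 0.015, 0.0008, 0]}}

```text
time_s: 23.28
tcp_pos: [0.5332, 0.142, 0.0161]
eef_rot: [-143.8, 89.7, 36.0]
contact_force: [0.1, 5.3, 2.5]
gripper_width: 0.0529
```

Call:
{"fn": "play_rows", "kwargs": {"series": [0, 0.015, 0.0008, 0, 0, 0.015, 0.0008, 0, 0, 0.015, 0.0008, 0, 0, 0.015, 0.0008, 0, 0, 0.015, 0.0008, 0]}}

```text
time_s: 23.7
tcp_pos: [0.5289, 0.0668, 0.0161]
eef_rot: [-149.7, 89.7, 30.0]
contact_force: [0.8, 7.0, 3.1]
gripper_width: 0.0525
```

```bash
cat >> h.py <<'E'
def dish():
    for n in("top","scene"):
        c=capture(n);h=hsv(c);m=((h[...,1]<70)&(h[...,2]>75)).astype(np.uint8)
        for k in blobs(m,300):
            P=toplane(c,k[:,0],0.038);hh=cv2.convexHull((P*1000).astype(np.float32))[:,0]/1000
            w=cv2.minAreaRect((P*1000).astype(np.float32))
            if 100<max(w[1])<230:
                print(n,"dishtop?",k[:,0].mean(0).round(),circ(hh),w[1])
        snap(c,f"d_{n}.png")
E
python3 - <<'E'
from h import *
dish();go(.5233,-.0635,.014,0)
E
```

```text
scene dishtop? [167. 180.] (array([ 0.73109652, -0.23181835]), np.float64(0.05093639573171595)) (109.95568084716797, 89.21788787841797)
scene dishtop? [ 50. 135.] (array([ 0.84882433, -0.53898463]), np.float64(0.11953598829508288)) (214.6227264404297, 155.8946075439453)
scene dishtop? [344.  97.] (array([ 0.21765469, -0.1981141 ]), np.float64(0.08186794332546929)) (104.01842498779297, 168.62966918945312)
scene dishtop? [409.  50.] (array([-0.04153396, -0.21090749]), np.float64(0.09755412438753612)) (157.69032287597656, 162.6411895751953)
t 23.8 tcp [0.5271 0.0649 0.0154] jaw 179.7 w 0.0524 -> tool shift [0.0013 0.1284 0.0031] spin rad -0.006 (deg) -0.3 world shift [-0.0038 -0.1284 -0.0014] F [ 0.3  0.1 -0.6]
tool y [-0.006 -1.    -0.001] tool z [-1.     0.006 -0.001]
shift after spin [0.0013 0.1284 0.0038]
```

View pics/d_scene.png

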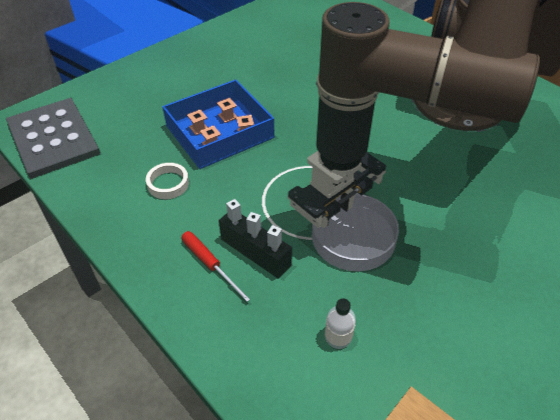

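Call:
{"fn": "play_rows", "kwargs": {"series": [0, 0.015, 0.0007, 0, 0, 0.015, 0.0007, 0, 0, 0.015, 0.0007, 0, 0, 0.015, 0.0007, 0, 0, 0.013, 0.0006, 0]}}

```text
time_s: 24.22
tcp_pos: [0.5245, -0.0062, 0.0153]
eef_rot: [-154.5, 89.9, 25.3]
contact_force: [-0.2, 5.7, 2.0]
gripper_width: 0.0528
```

Call:
{"fn": "play_rows", "kwargs": {"series": [0, 0.013, 0, 0, 0, 0.012, 0, 0, 0, 0.01, 0, 0, 0, 0.006, 0, 0, 0, 0, 0, 0]}}

```text
time_s: 24.63
tcp_pos: [0.5239, -0.0479, 0.015]
eef_rot: [-173.7, 89.9, 6.0]
contact_force: [1.1, 0.0, 0.1]
gripper_width: 0.0523
```

```bash
python3 - <<'E'
from h import *
go(.5233,-.0635,.014,0)
c=capture("scene");snap(c,"s7.png",(200,100,440,280),3.3)
E
```

```text
t 24.63 tcp [ 0.5239 -0.0479  0.015 ] jaw 179.7 w 0.0523 -> tool shift [0.001  0.0156 0.0005] spin rad -0.0047 (deg) -0.3 world shift [-0.0006 -0.0156 -0.001 ] F [1.1 0.  0.1]
tool y [-0.005 -1.    -0.   ] tool z [-1.     0.005 -0.001]
shift after spin [0.001  0.0156 0.0006]
```

View pics/s7.png

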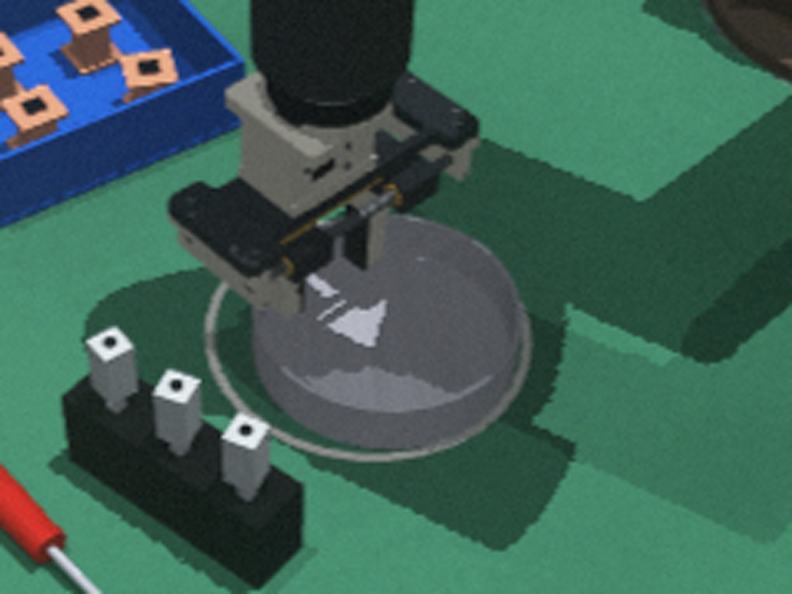

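Call:
{"fn": "play_rows", "kwargs": {"series": [0, 0.005, 0.0005, 0, 0, 0.005, 0, 0, 0, 0.004, 0, 0, 0, 0, 0, 0, 0, 0, 0, 0]}}

```text
time_s: 25.1
tcp_pos: [0.5231, -0.0611, 0.0147]
eef_rot: [144.2, 90.0, -36.0]
contact_force: [1.4, 1.9, 2.7]
gripper_width: 0.0525
```

Call:
{"fn": "play_rows", "kwargs": {"series": [0, -0.015, 0, 0, 0, -0.02, 0, 0, -0.03, 0, 0, 0, -0.041, 0, 0, 0, -0.041, 0, 0, 0]}}

```text
time_s: 25.52
tcp_pos: [0.5211, -0.0265, 0.1266]
eef_rot: [20.7, 89.7, -159.5]
contact_force: [1.2, 0.4, -1.2]
gripper_width: 0.0526
```

Call:
{"fn": "play_rows", "kwargs": {"series": [-0.02, 0.04, 0, 0, 0, 0.04, 0, 0, 0, 0.04, 0, 0, 0, 0.04, 0, 0, 0, 0.04, 0, 0]}}

```text
time_s: 25.93
tcp_pos: [0.5212, -0.225, 0.1451]
eef_rot: [0.8, 89.9, -179.4]
contact_force: [0.8, 0.0, -1.0]
gripper_width: 0.0528
```

```bash
python3 - <<'E'
from h import *
go(.70,0,.16,0)
for n in("scene","top"):
    c=capture(n);snap(c,f"{n[0]}8.png")
E
```

```text
t 25.93 tcp [ 0.5212 -0.225   0.1451] jaw 179.8 w 0.0528 -> tool shift [-0.0151 -0.2256 -0.178 ] spin rad -0.0033 (deg) -0.2 world shift [0.1788 0.225  0.0149] F [ 0.8  0.  -1. ]
tool y [-0.003 -1.     0.   ] tool z [-1.     0.003  0.001]
shift after spin [-0.0151 -0.225  -0.1788]
```

View pics/t8.png

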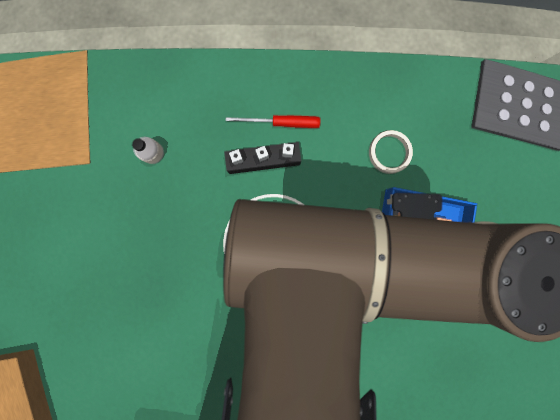

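View pics/s8.png

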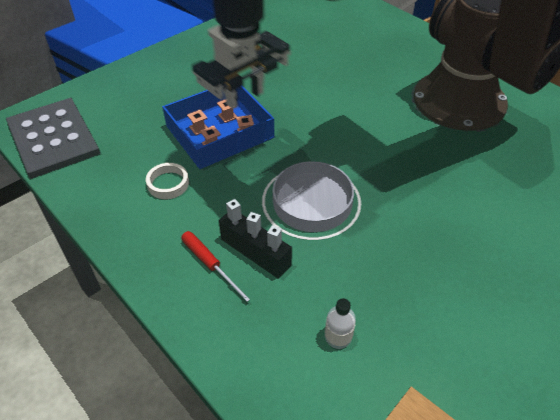

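```bash
cat >> h.py <<'E'
def dish2(roi=(262,155,365,240)):
    c=capture("scene");h=hsv(c);m=((h[...,0]<35)|(h[...,0]>100)|(h[...,1]<60)).astype(np.uint8)
    M=np.zeros_like(m);x0,y0,x1,y1=roi;M[y0:y1,x0:x1]=m[y0:y1,x0:x1]
    M=cv2.morphologyEx(M,cv2.MORPH_OPEN,np.ones((7,7),np.uint8))
    for k in blobs(M,800):
        P=toplane(c,k[:,0],0.038);px=k[:,0]
        # upper boundary = rim (rows above the widest row)
        r=px[:,1]<=px[np.argmin(px[:,0])][1]
        print(px.mean(0),len(px),"all",circ(P),"upper",circ(P[r]))
        im=c["img"].copy();cv2.drawContours(im,[k],-1,(0,0,255),1);cv2.imwrite("pics/dd.png",cv2.resize(im[y0-20:y1+20,x0-20:x1+20],None,fx=4,fy=4))
E
python3 - <<'E'
from h import *
dish2()
E
```

```text
[312.18918919 195.88738739] 222 all (array([0.5319797 , 0.00462958]), np.float64(0.09283612857080893)) upper (array([ 0.5235427 , -0.00368897]), np.float64(0.08577802870971189))
```

View pics/dd.png

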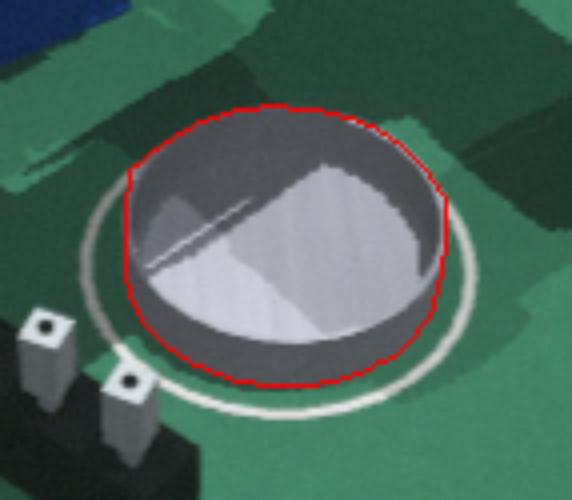

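```bash
python3 - <<'E'
from h import *
for n in("top","scene"):
    c=capture(n);h=hsv(c);m=(h[...,1]<60)&(h[...,2]>(170 if n=="top" else 170))
    roi=(225,140,305,168) if n=="top" else (220,190,300,250)
    M=np.zeros(m.shape,np.uint8);x0,y0,x1,y1=roi;M[y0:y1,x0:x1]=m[y0:y1,x0:x1]
    for k in blobs(M,25):
        P=toplane(c,k[:,0],0.108);r=cv2.minAreaRect((P*1000).astype(np.float32));print(n,k[:,0].mean(0).round(1),np.round(r[0],1),np.round(r[1],1),round(r[2],1))
    snap(c,f"m_{n}.png",roi,8)
E
```

```text
top [235.1 155.2] [693.5  67.7] [19.3 19.1] 19.9
top [261.5 151.9] [700.8  18.4] [19.2 19.3] 24.5
top [287.6 148.5] [708.1 -31.1] [18.9 19.4] 84.0
scene [282.3 231.3] [686.   80.7] [25.7 59.3] 12.1
scene [253.2 216.8] [699.3  17.2] [18.1 19.5] 24.5
scene [233.  203.8] [706.8 -32.3] [18.9 17.4] 86.6
scene [292.9 205.9] [630.7  40.7] [57.2 35.3] 46.8
```

View pics/m_top.png

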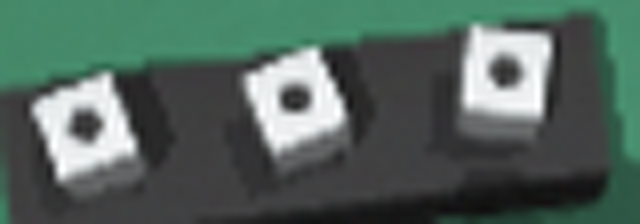

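View pics/m_scene.png

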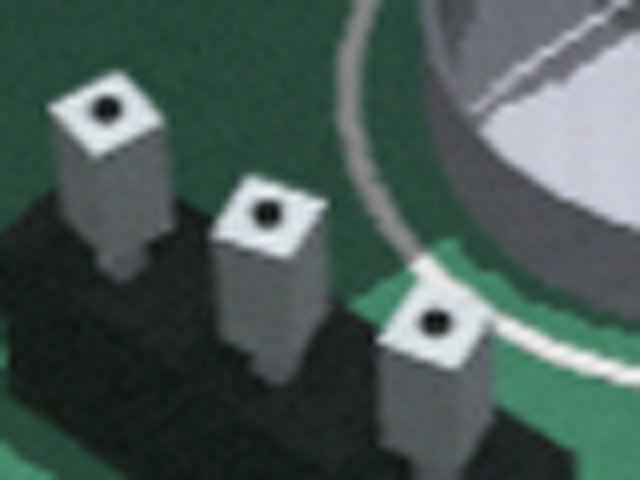

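```bash
python3 - <<'E'
from h import *
go(.7074,-.0317,.15,-5)
E
```

```text
t 26.18 tcp [ 0.5214 -0.2237  0.1445] jaw 179.7 w 0.0526 -> tool shift [-0.0058 -0.193  -0.185 ] spin rad 0.082 (deg) 4.7 world shift [0.186  0.192  0.0055] F [0.2 0.5 0. ]
tool y [-0.005 -1.    -0.   ] tool z [-1.     0.005  0.002]
shift after spin [-0.0058 -0.2075 -0.1686]
```

Call:
{"fn": "play_rows", "kwargs": {"series": [-0.001, -0.0276, -0.0264, 0, -0.001, -0.0276, -0.0264, 0, -0.001, -0.0276, -0.0264, 0, -0.001, -0.0276, -0.0264, 0, -0.001, -0.0276, -0.0264, 0], "jaw": 55}}

```text
time_s: 26.6
tcp_pos: [0.6554, -0.0828, 0.1503]
eef_rot: [5.2, 90.0, -174.9]
contact_force: [0.2, 0.5, -0.1]
gripper_width: 0.0484
```

Call:
{"fn": "play_rows", "kwargs": {"series": [-0.001, -0.0276, -0.0264, 0, 0, -0.0276, -0.0264, 0, 0, 0, 0, 0.082, 0, 0, 0, 0, 0, 0, 0, 0]}}

```text
time_s: 27.02
tcp_pos: [0.7071, -0.0293, 0.1505]
eef_rot: [13.6, 89.9, -171.1]
contact_force: [-0.3, -0.3, 0.4]
gripper_width: 0.048
```

```bash
python3 - <<'E'
from h import *
go(.7074,-.0317,.072,-5)
c=capture("wrist");snap(c,"w9.png");print(proj(c,[[.7074,-.0317,.108],[.7,.0178,.108],[.6927,.067,.108]]))
E
```

```text
t 27.02 tcp [ 0.7071 -0.0293  0.1505] jaw 175.3 w 0.048 -> tool shift [ 0.0785  0.0024 -0.0006] spin rad 0.0057 (deg) 0.3 world shift [ 0.0003 -0.0024 -0.0785] F [-0.3 -0.3  0.4]
tool y [-0.081 -0.997  0.   ] tool z [-0.997  0.081  0.002]
shift after spin [ 0.0785  0.0024 -0.0006]
[[279.14744637 228.99185254]
 [294.23061677 288.85672713]
 [307.29882973 340.97921849]]
```

View pics/w9.png

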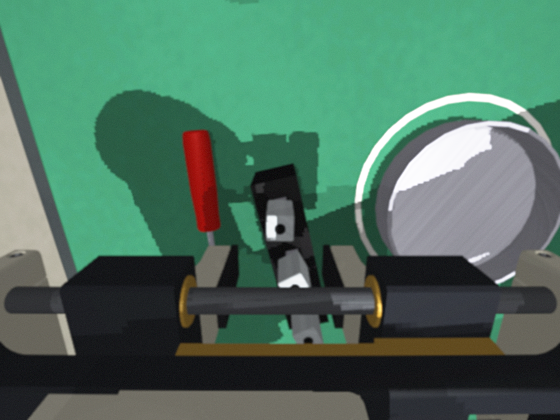

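Call:
{"fn": "play_rows", "kwargs": {"series": [0.016, 0.0024, 0, 0, 0.021, 0, 0, 0, 0.021, 0, 0, 0, 0.02, 0, 0, 0, 0, 0, 0, 0]}}

```text
time_s: 27.48
tcp_pos: [0.7041, -0.0344, 0.0692]
eef_rot: [7.7, 89.6, -177.2]
contact_force: [-1.3, -0.1, -0.8]
gripper_width: 0.0485
```

Call:
{"fn": "play_rows", "kwargs": {"series": [0, 0, 0, 0, 0, 0, 0, 0, 0, 0, 0, 0, 0, 0, 0, 0, 0, 0, 0, 0], "jaw": 5, "squeeze": 20}}

```text
time_s: 27.9
tcp_pos: [0.7081, -0.0335, 0.0745]
eef_rot: [-164.5, 89.9, 10.6]
contact_force: [-0.3, -0.4, -0.1]
gripper_width: 0.0205
```

Call:
{"fn": "play_rows", "kwargs": {"series": [0, 0, 0, 0, -0.01, 0, 0, 0, -0.025, 0, 0, 0, -0.03, 0, 0, 0, -0.03, 0, 0, 0]}}

```text
time_s: 28.32
tcp_pos: [0.707, -0.0336, 0.1691]
eef_rot: [16.0, 89.9, -168.9]
contact_force: [1.1, 0.3, -0.5]
gripper_width: 0.0195
```

```bash
python3 - <<'E'
from h import *
go(.4905,-.0475,.16,0)
c=capture("scene");snap(c,"s10.png",(180,60,400,280),2.7)
E
```

```text
t 28.32 tcp [ 0.707  -0.0336  0.1691] jaw 175.1 w 0.0195 -> tool shift [0.0095 0.0324 0.2145] spin rad -0.0859 (deg) -4.9 world shift [-0.2165 -0.0139 -0.0091] F [ 1.1  0.3 -0.5]
tool y [-0.086 -0.996  0.001] tool z [-0.996  0.086  0.002]
shift after spin [0.0095 0.0139 0.2165]
```

View pics/s10.png

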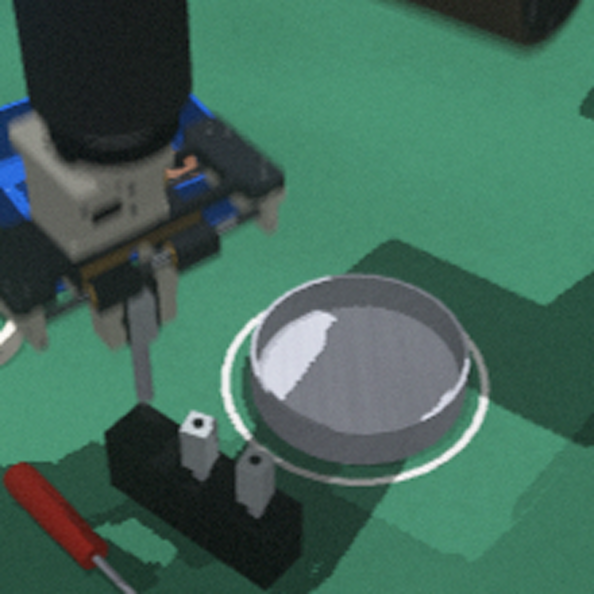

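Call:
{"fn": "play_rows", "kwargs": {"series": [0, 0.0054, 0.0358, 0, 0, 0.0054, 0.0358, 0, 0.005, 0.0054, 0.0358, 0, 0.01, 0.0054, 0.0358, 0, 0.01, 0.0054, 0.0358, 0]}}

```text
time_s: 28.78
tcp_pos: [0.5254, -0.0452, 0.1435]
eef_rot: [-157.2, 89.9, 17.9]
contact_force: [1.0, 1.0, -0.8]
gripper_width: 0.0202
```

Call:
{"fn": "play_rows", "kwargs": {"series": [0.01, 0.0054, 0.0358, 0, 0, 0, 0, -0.086, 0.01, 0, 0, 0, 0, 0, 0, 0, 0, 0, 0, 0]}}

```text
time_s: 29.2
tcp_pos: [0.4916, -0.0472, 0.1232]
eef_rot: [162.9, 90.0, -17.3]
contact_force: [0.1, -1.1, -1.3]
gripper_width: 0.0197
```

```bash
python3 - <<'E'
from h import *
go(.4905,-.0475,.0725,0)
c=capture("scene");snap(c,"s11.png",(180,60,400,280),2.7)
E
```

```text
t 29.2 tcp [ 0.4916 -0.0472  0.1232] jaw 179.9 w 0.0197 -> tool shift [0.0507 0.0003 0.0011] spin rad -0.002 (deg) -0.1 world shift [-0.0011 -0.0003 -0.0507] F [ 0.1 -1.1 -1.3]
tool y [-0.002 -1.     0.   ] tool z [-1.     0.002 -0.   ]
shift after spin [0.0507 0.0003 0.0011]
```

View pics/s11.png

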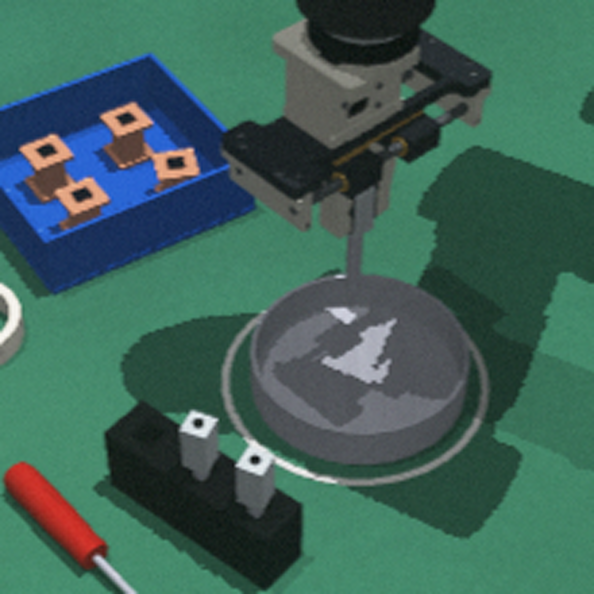

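Call:
{"fn": "play_rows", "kwargs": {"series": [0.015, 0, 0, 0, 0.015, 0, 0, 0, 0.01, 0, 0, 0, 0.006, 0, 0, 0, 0, 0, 0, 0]}}

```text
time_s: 29.67
tcp_pos: [0.4908, -0.0474, 0.076]
eef_rot: [14.5, 89.9, -165.6]
contact_force: [0.3, -0.5, -0.5]
gripper_width: 0.0199
```

Call:
{"fn": "play_rows", "kwargs": {"series": [0.002, 0, 0, 0, 0.002, 0, 0, 0, 0.001, 0, 0, 0, 0, 0, 0, 0, 0, 0, 0, 0], "squeeze": 8}}

```text
time_s: 30.08
tcp_pos: [0.491, -0.0473, 0.0725]
eef_rot: [-166.3, 90.0, 13.7]
contact_force: [-0.6, -0.5, -2.0]
gripper_width: 0.0201
```

Call:
{"fn": "play_rows", "kwargs": {"series": [0.0015, -0.007, 0, 0, 0.001, -0.007, 0, 0, 0.0016, -0.0073, 0, 0, 0.0023, -0.0071, 0, 0, 0.0028, -0.007, 0, 0]}}

```text
time_s: 30.5
tcp_pos: [0.4914, -0.0111, 0.064]
eef_rot: [-172.7, 89.9, 7.3]
contact_force: [-2.3, 0.9, 7.6]
gripper_width: 0.0199
```

```bash
python3 - <<'E'
from h import *
go(.4905,-.0475,.0725,0)
c=capture("scene");snap(c,"s12.png",(220,80,400,260),3.3)
E
```

```text
t 30.5 tcp [ 0.4914 -0.0111  0.064 ] jaw -180.0 w 0.0199 -> tool shift [-0.0085  0.0364  0.0009] spin rad 0.0004 (deg) 0.0 world shift [-0.0009 -0.0364  0.0085] F [-2.3  0.9  7.6]
tool y [ 0. -1. -0.] tool z [-1.    -0.    -0.001]
shift after spin [-0.0085  0.0364  0.0009]
```

View pics/s12.png

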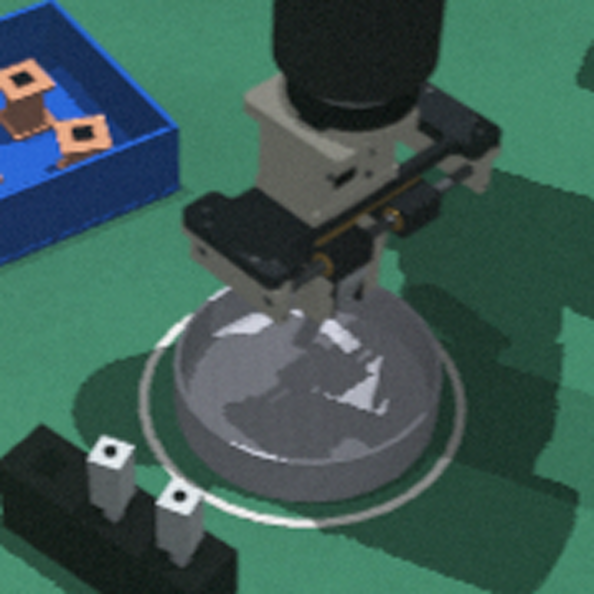

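```bash
python3 - <<'E'
from h import *
c=capture("wrist");snap(c,"w12.png")
E
```

```text
(no output)
```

View pics/w12.png

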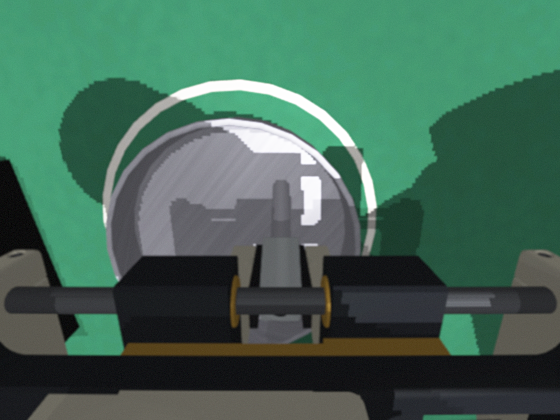

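Call:
{"fn": "play_rows", "kwargs": {"series": [0.001, -0.0065, 0, 0, 0.003, -0.006, 0, 0, 0.004, -0.006, 0, 0, 0.0045, -0.0055, 0, 0, 0.0055, -0.005, 0, 0], "squeeze": 5}}

```text
time_s: 31.02
tcp_pos: [0.4914, 0.0182, 0.0448]
eef_rot: [-150.0, 89.9, 30.0]
contact_force: [-0.5, 1.8, 3.0]
gripper_width: 0.0198
```

```bash
python3 - <<'E'
from h import *
go(.4905,-.0475,.0725,0)
c=capture("wrist");snap(c,"w13.png")
c=capture("scene");snap(c,"s13.png",(220,80,400,260),3.3)
E
```

```text
t 31.02 tcp [0.4914 0.0182 0.0448] jaw -180.0 w 0.0198 -> tool shift [-0.0277  0.0657  0.0009] spin rad 0.0004 (deg) 0.0 world shift [-0.0009 -0.0657  0.0277] F [-0.5  1.8  3. ]
tool y [ 0.    -1.    -0.001] tool z [-1.    -0.    -0.001]
shift after spin [-0.0277  0.0657  0.0008]
```

View pics/w13.png

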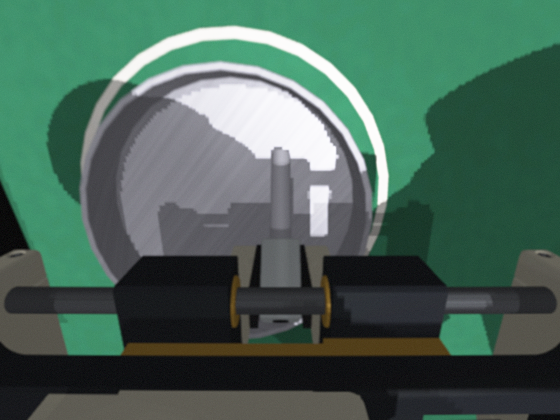

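View pics/s13.png

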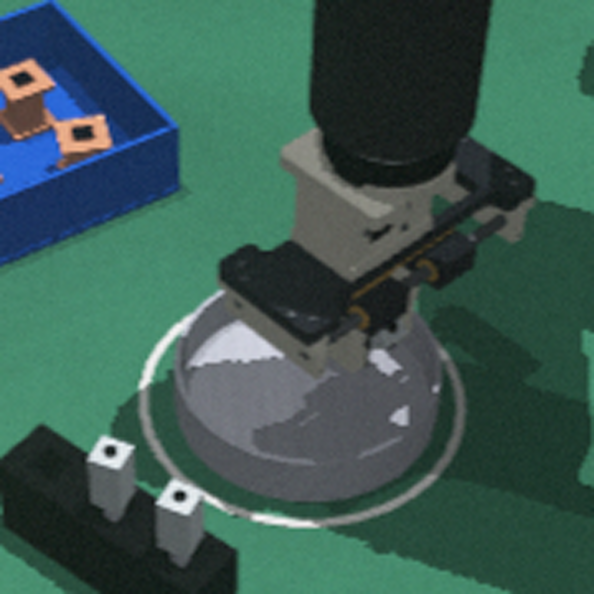

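Call:
{"fn": "play_rows", "kwargs": {"series": [0.005, -0.0045, 0, 0, 0.006, -0.004, 0, 0, 0.006, -0.003, 0, 0, 0, 0, 0, 0, 0, 0, 0, 0]}}

```text
time_s: 31.53
tcp_pos: [0.4901, 0.0283, 0.0272]
eef_rot: [25.0, 89.9, -155.0]
contact_force: [0.0, -0.2, -0.1]
gripper_width: 0.0201
```

Call:
{"fn": "play_rows", "kwargs": {"series": [0, 0, 0, 0, 0, 0, 0, 0, 0, 0, 0, 0, 0, 0, 0, 0, -0.01, 0, 0, 0], "jaw": 36}}

```text
time_s: 31.95
tcp_pos: [0.4898, 0.028, 0.0369]
eef_rot: [19.0, 89.9, -161.0]
contact_force: [-0.3, -1.0, -0.1]
gripper_width: 0.0316
```

Call:
{"fn": "play_rows", "kwargs": {"series": [-0.03, 0, 0, 0, -0.03, 0, 0, 0, -0.03, 0, 0, 0, -0.03, -0.02, 0, 0, 0, -0.04, -0.01, 0], "squeeze": 20}}

```text
time_s: 32.37
tcp_pos: [0.5025, 0.0876, 0.1645]
eef_rot: [-157.5, 89.5, 22.3]
contact_force: [1.7, 0.3, 0.2]
gripper_width: 0.0316
```

```bash
python3 - <<'E'
from h import *
go(.7,.0178,.15,24.5)
c=capture("wrist");snap(c,"w14.png")
c=capture("scene");snap(c,"s14.png",(220,80,400,260),3.3)
E
```

```text
t 32.37 tcp [0.5025 0.0876 0.1645] jaw 179.8 w 0.0316 -> tool shift [ 0.0158  0.0694 -0.1976] spin rad -0.4303 (deg) -24.7 world shift [ 0.1975 -0.0698 -0.0145] F [1.7 0.3 0.2]
tool y [-0.003 -1.    -0.003] tool z [-1.     0.003 -0.008]
shift after spin [ 0.0158  0.1455 -0.1507]
```

View pics/w14.png

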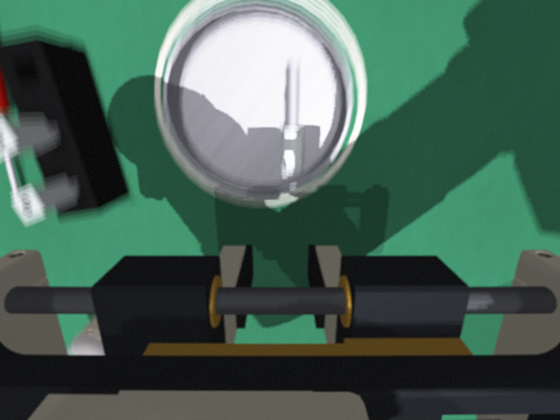

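View pics/s14.png

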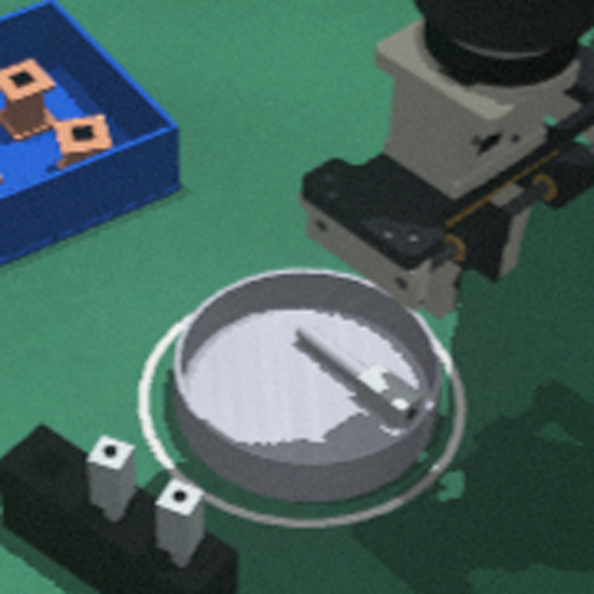

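Call:
{"fn": "play_rows", "kwargs": {"series": [0, 0.0116, -0.033, 0, 0, 0.0116, -0.033, 0, 0, 0.0116, -0.033, 0, 0, 0.0116, -0.033, 0, 0, 0.0116, -0.033, 0], "jaw": 55}}

```text
time_s: 32.88
tcp_pos: [0.6671, 0.0296, 0.158]
eef_rot: [-21.8, 90.0, 158.2]
contact_force: [0.4, 1.8, 1.0]
gripper_width: 0.0478
```

Call:
{"fn": "play_rows", "kwargs": {"series": [0, 0.0116, -0.033, 0, 0, 0, 0, -0.11, 0, 0, 0, -0.11, 0, 0, 0, -0.11, 0, 0, 0, -0.1]}}

```text
time_s: 33.3
tcp_pos: [0.6987, 0.0183, 0.1574]
eef_rot: [-11.5, 89.9, -166.6]
contact_force: [-0.6, -0.7, 0.3]
gripper_width: 0.0482
```

Call:
{"fn": "play_rows", "kwargs": {"series": [0.01, 0, 0, 0, 0, 0, 0, 0, 0, 0, 0, 0, 0, 0, 0, 0, 0, 0, 0, 0]}}

```text
time_s: 33.72
tcp_pos: [0.6989, 0.0189, 0.1481]
eef_rot: [148.1, 90.0, -7.4]
contact_force: [0.3, -0.3, 0.0]
gripper_width: 0.0481
```

```bash
python3 - <<'E'
from h import *
go(.7,.0178,.072,24.5)
c=capture("wrist");snap(c,"w15.png");print(proj(c,[[.7,.0178,.108],[.6927,.067,.108]]))
E
```

```text
t 33.72 tcp [0.6989 0.0189 0.1481] jaw -155.4 w 0.0481 -> tool shift [ 0.0761  0.0015 -0.0005] spin rad 0.001 (deg) 0.1 world shift [ 0.0011 -0.0011 -0.0761] F [ 0.3 -0.3  0. ]
tool y [ 0.416 -0.91   0.   ] tool z [-0.91  -0.416 -0.   ]
shift after spin [ 0.0761  0.0015 -0.0005]
[[279.01199479 231.45428026]
 [260.60539865 290.56897146]]
```

View pics/w15.png

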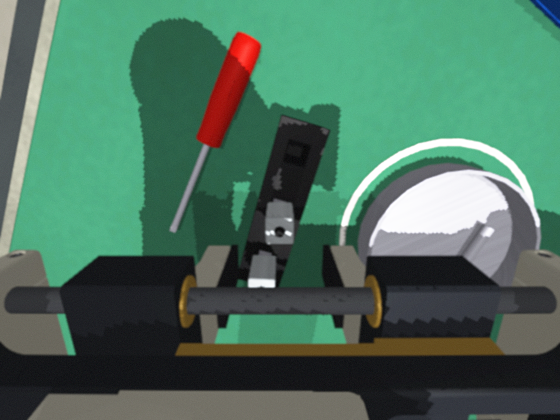

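Mandrel 2's hole is at (280,232), as predicted (279,231). Descend, grip, lift.

Call:
{"fn": "play_rows", "kwargs": {"series": [0.016, 0.0015, -0.0005, 0, 0.02, 0, 0, 0, 0.02, 0, 0, 0, 0.018, 0, 0, 0, 0, 0, 0, 0]}}

```text
time_s: 34.18
tcp_pos: [0.6975, 0.0175, 0.07]
eef_rot: [-17.3, 89.7, -172.7]
contact_force: [-0.9, -0.3, -1.0]
gripper_width: 0.0483
```

Call:
{"fn": "play_rows", "kwargs": {"series": [0, 0, 0, 0, 0, 0, 0, 0, 0, 0, 0, 0, 0, 0, 0, 0, 0, 0, 0, 0], "jaw": 5, "squeeze": 20}}

```text
time_s: 34.6
tcp_pos: [0.7005, 0.0179, 0.0752]
eef_rot: [169.3, 89.9, 14.0]
contact_force: [-1.6, -0.4, 1.0]
gripper_width: 0.0205
```

Call:
{"fn": "play_rows", "kwargs": {"series": [0, 0, 0, 0, -0.01, 0, 0, 0, -0.025, 0, 0, 0, -0.03, 0, 0, 0, -0.03, 0, 0, 0]}}

```text
time_s: 35.02
tcp_pos: [0.6993, 0.0176, 0.17]
eef_rot: [-8.9, 89.9, -164.3]
contact_force: [1.1, -0.4, -1.4]
gripper_width: 0.02
```

```bash
python3 - <<'E'
from h import *
go(.5585,-.0475,.16,0)
dish2()
E
```

```text
t 35.02 tcp [0.6993 0.0176 0.17  ] jaw -155.4 w 0.02 -> tool shift [0.0103 0.0005 0.1551] spin rad 0.43 (deg) 24.6 world shift [-0.1408 -0.0651 -0.01  ] F [ 1.1 -0.4 -1.4]
tool y [ 0.417 -0.909 -0.   ] tool z [-0.909 -0.417  0.002]
shift after spin [0.0103 0.0651 0.1408]
[312.2027027  195.96846847] 222 all (array([0.53226919, 0.00489891]), np.float64(0.09279861867077692)) upper (array([ 0.52432436, -0.00294417]), np.float64(0.08626312151205764))
```

View pics/dd.png

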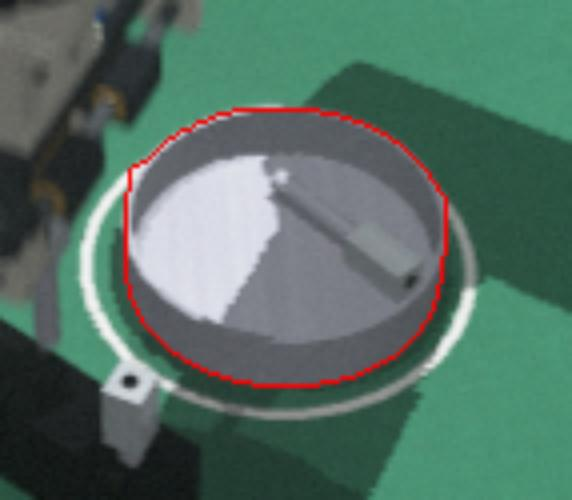

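Call:
{"fn": "play_rows", "kwargs": {"series": [0, 0, 0.031, 0, 0, 0, 0.031, 0, 0, 0, 0.031, 0, 0.005, 0, 0.031, 0, 0.005, 0, 0.031, 0]}}

```text
time_s: 35.48
tcp_pos: [0.5577, -0.0474, 0.1595]
eef_rot: [170.8, 89.9, 15.4]
contact_force: [-0.3, -0.2, -0.5]
gripper_width: 0.0198
```

Call:
{"fn": "play_rows", "kwargs": {"series": [0.01, 0, 0, 0.11, 0.01, 0, 0, 0.11, 0.01, 0, 0, 0.11, 0.005, 0, 0, 0.1, 0, 0, 0, 0]}}

```text
time_s: 35.9
tcp_pos: [0.5581, -0.047, 0.1233]
eef_rot: [1.9, 89.9, -178.4]
contact_force: [0.3, 1.1, -1.5]
gripper_width: 0.0194
```

```bash
python3 - <<'E'
from h import *
go(.5585,-.0475,.072,0)
E
```

```text
t 35.9 tcp [ 0.5581 -0.047   0.1233] jaw 179.7 w 0.0194 -> tool shift [ 0.0513  0.0005 -0.0005] spin rad -0.0049 (deg) -0.3 world shift [ 0.0004 -0.0005 -0.0513] F [ 0.3  1.1 -1.5]
tool y [-0.005 -1.     0.   ] tool z [-1.     0.005  0.002]
shift after spin [ 0.0513  0.0005 -0.0005]
```

Call:
{"fn": "play_rows", "kwargs": {"series": [0.015, 0, 0, 0, 0.015, 0, 0, 0, 0.01, 0, 0, 0, 0.007, 0, 0, 0, 0, 0, 0, 0]}}

```text
time_s: 36.32
tcp_pos: [0.5583, -0.047, 0.0759]
eef_rot: [10.9, 89.9, -169.1]
contact_force: [-0.4, -0.3, -1.5]
gripper_width: 0.0198
```

Call:
{"fn": "play_rows", "kwargs": {"series": [0.002, 0, 0, 0, 0.001, 0, 0, 0, 0.001, 0, 0, 0, 0, 0, 0, 0, 0, 0, 0, 0], "squeeze": 6}}

```text
time_s: 36.73
tcp_pos: [0.5592, -0.0468, 0.0734]
eef_rot: [-169.0, 90.0, 11.0]
contact_force: [-0.1, -0.2, -0.2]
gripper_width: 0.02
```

Call:
{"fn": "play_rows", "kwargs": {"series": [0.001, -0.007, 0, 0, 0.001, -0.007, 0, 0, 0.0016, -0.0073, 0, 0, 0.0023, -0.0071, 0, 0, 0.0028, -0.007, 0, 0]}}

```text
time_s: 37.15
tcp_pos: [0.5596, -0.0103, 0.0652]
eef_rot: [-174.0, 89.9, 6.0]
contact_force: [-1.4, 0.5, 6.9]
gripper_width: 0.0204
```

```bash
python3 - <<'E'
from h import *
go(.5585,-.0475,.0725,0)
c=capture("wrist");snap(c,"w16.png")
E
```

```text
t 37.15 tcp [ 0.5596 -0.0103  0.0652] jaw -180.0 w 0.0204 -> tool shift [-0.0073  0.0372  0.0011] spin rad 0.0007 (deg) 0.0 world shift [-0.0011 -0.0372  0.0073] F [-1.4  0.5  6.9]
tool y [ 0.001 -1.    -0.   ] tool z [-1.    -0.001 -0.001]
shift after spin [-0.0073  0.0372  0.0011]
```

View pics/w16.png

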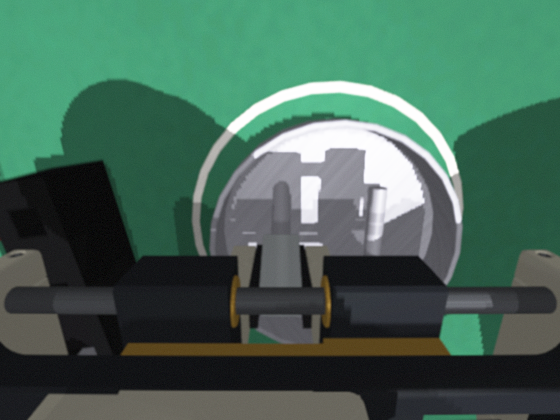

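Call:
{"fn": "play_rows", "kwargs": {"series": [0.001, -0.0065, 0, 0, 0.003, -0.006, 0, 0, 0.004, -0.006, 0, 0, 0.0045, -0.0055, 0, 0, 0.0055, -0.005, 0, 0], "squeeze": 5}}

```text
time_s: 37.62
tcp_pos: [0.5596, 0.0188, 0.0462]
eef_rot: [-151.7, 89.9, 28.3]
contact_force: [-1.2, 3.6, 3.8]
gripper_width: 0.02
```

Call:
{"fn": "play_rows", "kwargs": {"series": [0.005, -0.0045, 0, 0, 0.006, -0.004, 0, 0, 0.006, -0.003, 0, 0, 0, 0, 0, 0, 0, 0, 0, 0]}}

```text
time_s: 38.03
tcp_pos: [0.5579, 0.0286, 0.0282]
eef_rot: [21.4, 89.8, -158.6]
contact_force: [-0.4, -0.1, -2.1]
gripper_width: 0.0199
```

Call:
{"fn": "play_rows", "kwargs": {"series": [0, 0, 0, 0, 0, 0, 0, 0, 0, 0, 0, 0, 0, 0, 0, 0, -0.01, 0, 0, 0], "jaw": 36}}

```text
time_s: 38.45
tcp_pos: [0.5578, 0.0285, 0.0382]
eef_rot: [15.4, 89.8, -164.7]
contact_force: [-0.2, -0.9, -0.1]
gripper_width: 0.0312
```

Call:
{"fn": "play_rows", "kwargs": {"series": [-0.03, 0, 0, 0, -0.03, 0, 0, 0, -0.03, 0, 0, 0, -0.03, -0.02, 0, 0, 0, -0.04, 0, 0], "squeeze": 20}}

```text
time_s: 38.87
tcp_pos: [0.5621, 0.088, 0.167]
eef_rot: [-164.0, 89.4, 15.8]
contact_force: [2.4, -0.2, 0.1]
gripper_width: 0.0318
```

```bash
python3 - <<'E'
from h import *
go(.6927,.067,.15,20)
dish2()
E
```

```text
t 38.87 tcp [0.5621 0.088  0.167 ] jaw 179.9 w 0.0318 -> tool shift [ 0.0182  0.0207 -0.1305] spin rad -0.3516 (deg) -20.1 world shift [ 0.1306 -0.021  -0.017 ] F [ 2.4 -0.2  0.1]
tool y [-0.003 -1.    -0.003] tool z [-1.     0.003 -0.01 ]
shift after spin [ 0.0182  0.0644 -0.1154]
[315.09386282 187.46209386] 277 all (array([ 0.51684082, -0.00196489]), np.float64(0.10234414077639316)) upper (array([ 0.48699489, -0.02703194]), np.float64(0.07727132030751434))
```

View pics/dd.png

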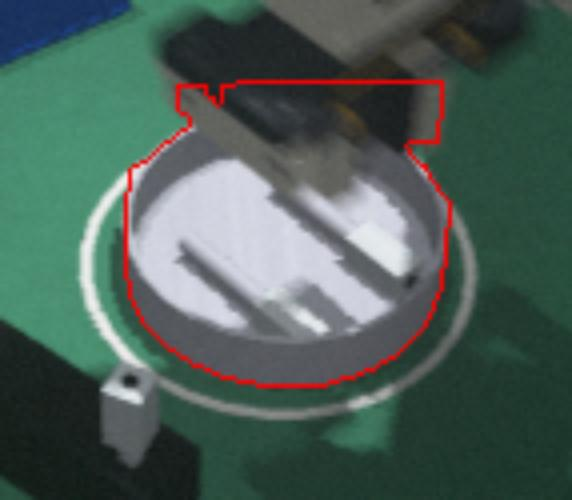

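Call:
{"fn": "play_rows", "kwargs": {"series": [0, 0.0041, -0.0261, 0, 0, 0.0041, -0.0261, 0, 0, 0.0041, -0.0261, 0, 0, 0.0041, -0.0261, 0, 0, 0.0041, -0.0261, 0], "jaw": 55}}

```text
time_s: 39.33
tcp_pos: [0.6907, 0.0683, 0.1605]
eef_rot: [-163.0, 90.0, 17.0]
contact_force: [0.2, 1.0, 0.6]
gripper_width: 0.0478
```

Call:
{"fn": "play_rows", "kwargs": {"series": [0.005, 0, 0, -0.117, 0.005, 0, 0, -0.117, 0, 0, 0, -0.117, 0, 0, 0, 0, 0, 0, 0, 0]}}

```text
time_s: 39.75
tcp_pos: [0.6896, 0.0684, 0.15]
eef_rot: [166.3, 90.0, 6.2]
contact_force: [0.2, 0.3, 0.7]
gripper_width: 0.0485
```

```bash
python3 - <<'E'
from h import *
go(.6927,.067,.072,20)
c=capture("wrist");snap(c,"w17.png");print(proj(c,[[.6927,.067,.108]]))
E
```

```text
t 39.75 tcp [0.6896 0.0684 0.15  ] jaw -160.1 w 0.0485 -> tool shift [ 0.078   0.0024 -0.0024] spin rad -0.0018 (deg) -0.1 world shift [ 0.0031 -0.0014 -0.078 ] F [0.2 0.3 0.7]
tool y [ 0.34 -0.94  0.  ] tool z [-0.94 -0.34 -0.  ]
shift after spin [ 0.078   0.0024 -0.0024]
[[276.38589187 229.21512894]]
```

View pics/w17.png

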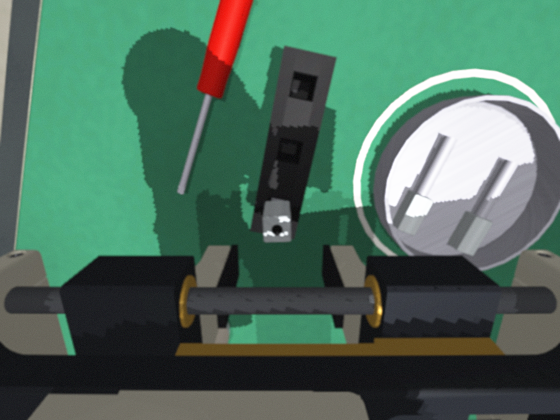

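Mandrel 1's hole is at (277,230), as predicted. The two others lie parallel in the dish. Grip it.

Call:
{"fn": "play_rows", "kwargs": {"series": [0.016, 0.0024, -0.0024, 0, 0.02, 0, 0, 0, 0.02, 0, 0, 0, 0.02, 0, 0, 0, 0, 0, 0, 0]}}

```text
time_s: 40.22
tcp_pos: [0.69, 0.0667, 0.0696]
eef_rot: [-9.2, 89.7, -169.3]
contact_force: [-1.2, -0.5, -0.4]
gripper_width: 0.0481
```

Call:
{"fn": "play_rows", "kwargs": {"series": [0, 0, 0, 0, 0, 0, 0, 0, 0, 0, 0, 0, 0, 0, 0, 0, 0, 0, 0, 0], "jaw": 5, "squeeze": 20}}

```text
time_s: 40.63
tcp_pos: [0.6931, 0.0673, 0.0746]
eef_rot: [178.7, 89.9, 18.8]
contact_force: [0.1, -1.1, -0.3]
gripper_width: 0.0208
```

Call:
{"fn": "play_rows", "kwargs": {"series": [0, 0, 0, 0, -0.01, 0, 0, 0, -0.025, 0, 0, 0, -0.03, 0, 0, 0, -0.03, 0, 0, 0]}}

```text
time_s: 41.05
tcp_pos: [0.692, 0.067, 0.1693]
eef_rot: [-2.6, 89.9, -162.5]
contact_force: [0.4, 0.8, -0.4]
gripper_width: 0.0194
```

```bash
python3 - <<'E'
from h import *
go(.5245,.0425,.16,0)
dish2()
# mandrels in top view
c=capture("top");snap(c,"t18.png",(200,170,350,310),4)
c=capture("scene");snap(c,"s18.png",(240,140,380,250),5)
E
```

```text
t 41.05 tcp [0.692  0.067  0.1693] jaw -159.9 w 0.0194 -> tool shift [ 0.0095 -0.0346  0.1657] spin rad 0.3508 (deg) 20.1 world shift [-0.1675 -0.0245 -0.0093] F [ 0.4  0.8 -0.4]
tool y [ 0.344 -0.939 -0.   ] tool z [-0.939 -0.344  0.002]
shift after spin [0.0095 0.0245 0.1675]
[299.46801347 192.75084175] 297 all (array([ 0.53922535, -0.01650211]), np.float64(0.10502372071390095)) upper (array([1156.70287493, 1285.08814163]), np.float64(1728.7504939037892))
```

View pics/s18.png

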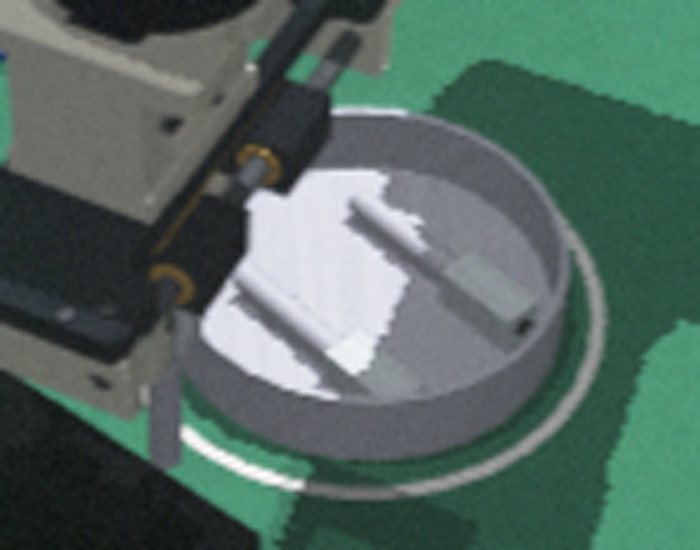

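View pics/t18.png

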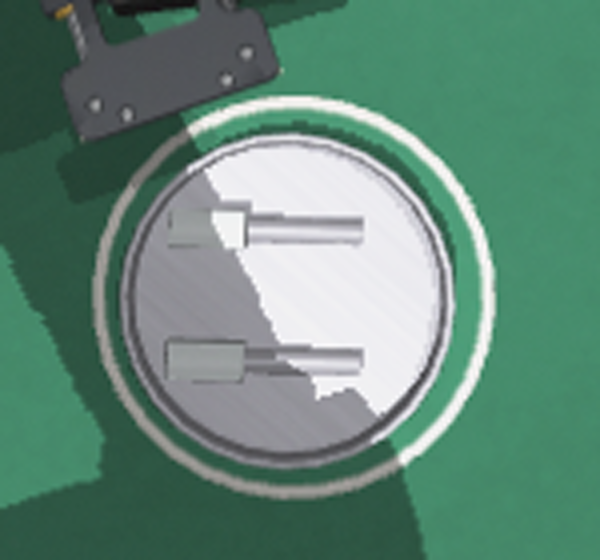

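Call:
{"fn": "play_rows", "kwargs": {"series": [0, -0.0069, 0.0331, 0, 0, -0.0069, 0.0331, 0, 0, -0.0069, 0.0331, 0, 0.005, -0.0069, 0.0331, 0, 0.005, -0.0069, 0.0331, 0]}}

```text
time_s: 41.62
tcp_pos: [0.5232, 0.0421, 0.1575]
eef_rot: [-12.2, 89.9, -172.1]
contact_force: [0.4, 0.6, 0.1]
gripper_width: 0.02
```

Call:
{"fn": "play_rows", "kwargs": {"series": [0.01, 0, 0, 0.117, 0.01, 0, 0, 0.117, 0.01, 0, 0, 0.117, 0.005, 0, 0, 0, 0, 0, 0, 0]}}

```text
time_s: 42.03
tcp_pos: [0.5241, 0.0422, 0.1218]
eef_rot: [17.4, 89.8, -162.4]
contact_force: [0.4, -0.4, -1.3]
gripper_width: 0.0198
```

```bash
python3 - <<'E'
from h import *
go(.5245,.0425,.072,0)
c=capture("scene");snap(c,"s19.png",(220,80,400,260),3.3)
E
```

```text
t 42.03 tcp [0.5241 0.0422 0.1218] jaw -179.8 w 0.0198 -> tool shift [ 0.0498 -0.0003 -0.0005] spin rad 0.0033 (deg) 0.2 world shift [ 0.0004  0.0003 -0.0498] F [ 0.4 -0.4 -1.3]
tool y [ 0.003 -1.     0.001] tool z [-1.    -0.003  0.003]
shift after spin [ 0.0498 -0.0003 -0.0005]
```

View pics/s19.png

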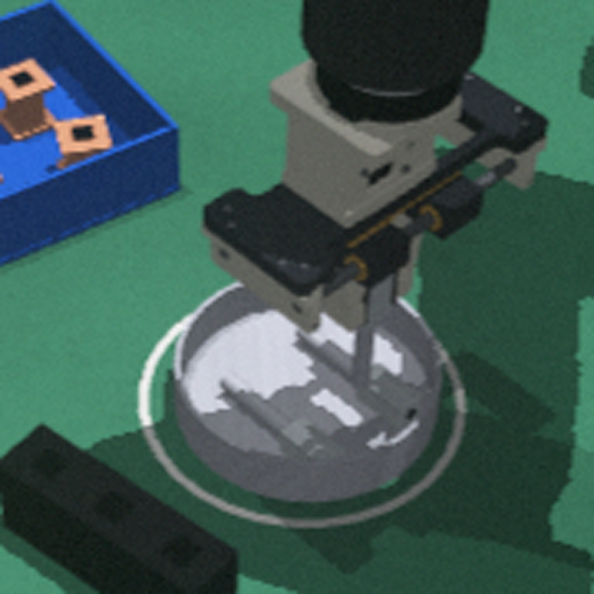

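Call:
{"fn": "play_rows", "kwargs": {"series": [0.015, 0, 0, 0, 0.015, 0, 0, 0, 0.01, 0, 0, 0, 0.005, 0, 0, 0, 0, 0, 0, 0]}}

```text
time_s: 42.5
tcp_pos: [0.5249, 0.0424, 0.0774]
eef_rot: [24.9, 89.9, -155.1]
contact_force: [0.1, -0.3, -1.6]
gripper_width: 0.0197
```

Call:
{"fn": "play_rows", "kwargs": {"series": [0.002, 0, 0, 0, 0.001, 0, 0, 0, 0.001, 0, 0, 0, 0, 0, 0, 0, 0, 0, 0, 0], "squeeze": 6}}

```text
time_s: 42.92
tcp_pos: [0.5255, 0.0427, 0.0746]
eef_rot: [-157.5, 90.0, 22.5]
contact_force: [0.0, -1.3, -1.4]
gripper_width: 0.02
```

Call:
{"fn": "play_rows", "kwargs": {"series": [0.001, 0.007, 0, 0, 0.001, 0.007, 0, 0, 0.0016, 0.0073, 0, 0, 0.0023, 0.0071, 0, 0, 0.0028, 0.007, 0, 0]}}

```text
time_s: 43.33
tcp_pos: [0.5258, 0.0062, 0.0664]
eef_rot: [171.9, 89.9, -8.1]
contact_force: [-3.2, -1.1, 7.6]
gripper_width: 0.0202
```

```bash
python3 - <<'E'
from h import *
go(.5245,.0425,.072,0)
c=capture("scene");snap(c,"s20.png",(220,80,400,260),3.3)
E
```

```text
t 43.33 tcp [0.5258 0.0062 0.0664] jaw -180.0 w 0.0202 -> tool shift [-0.0056 -0.0363  0.0013] spin rad 0.0003 (deg) 0.0 world shift [-0.0013  0.0363  0.0056] F [-3.2 -1.1  7.6]
tool y [ 0. -1.  0.] tool z [-1.    -0.    -0.001]
shift after spin [-0.0056 -0.0363  0.0013]
```

View pics/s20.png

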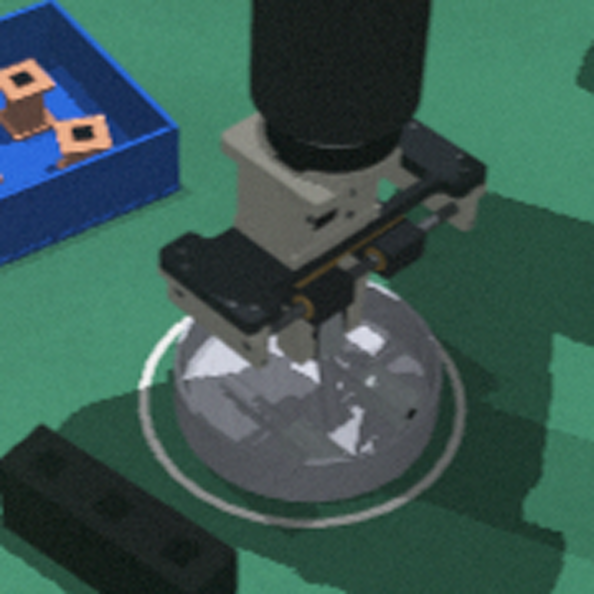

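Call:
{"fn": "play_rows", "kwargs": {"series": [0.001, 0.0065, 0, 0, 0.003, 0.006, 0, 0, 0.004, 0.006, 0, 0, 0.0045, 0.0055, 0, 0, 0.0055, 0.005, 0, 0], "squeeze": 5}}

```text
time_s: 43.8
tcp_pos: [0.526, -0.023, 0.048]
eef_rot: [167.8, 89.9, -12.2]
contact_force: [-0.2, -3.0, 6.1]
gripper_width: 0.0196
```

Call:
{"fn": "play_rows", "kwargs": {"series": [0.005, 0.0045, 0, 0, 0.005, 0.004, 0, 0, 0.005, 0.003, 0, 0, 0, 0, 0, 0, 0, 0, 0, 0]}}

```text
time_s: 44.22
tcp_pos: [0.5244, -0.0335, 0.0317]
eef_rot: [1.9, 89.9, -178.2]
contact_force: [0.5, -0.5, -0.9]
gripper_width: 0.0199
```

Call:
{"fn": "play_rows", "kwargs": {"series": [0, 0, 0, 0, 0, 0, 0, 0, 0, 0, 0, 0, 0, 0, 0, 0, -0.01, 0, 0, 0], "jaw": 36}}

```text
time_s: 44.63
tcp_pos: [0.5241, -0.0333, 0.0415]
eef_rot: [9.8, 89.8, -170.2]
contact_force: [-0.6, 0.0, 0.1]
gripper_width: 0.0318
```

Call:
{"fn": "play_rows", "kwargs": {"series": [-0.03, 0, 0, 0, -0.03, 0, 0, 0, -0.03, 0, 0, 0, -0.03, 0.03, 0, 0, 0, 0.04, 0, 0]}}

```text
time_s: 45.05
tcp_pos: [0.5293, -0.1017, 0.1697]
eef_rot: [-179.4, 89.4, 0.9]
contact_force: [1.9, 0.4, 0.5]
gripper_width: 0.0317
```

Call:
{"fn": "play_rows", "kwargs": {"series": [0, 0.04, 0, 0, 0, 0.04, 0, 0, 0, 0.04, 0, 0, 0, 0.04, 0, 0, 0, 0.04, 0, 0]}}

```text
time_s: 45.47
tcp_pos: [0.5251, -0.3046, 0.1633]
eef_rot: [168.3, 89.9, -11.7]
contact_force: [1.1, 0.7, -0.0]
gripper_width: 0.0313
```

Call:
{"fn": "play_rows", "kwargs": {"series": [0, 0.04, 0, 0, 0, 0.04, 0, 0, 0, 0.04, 0, 0, 0, 0.04, 0, 0, 0, 0.02, 0, 0]}}

```text
time_s: 45.88
tcp_pos: [0.5244, -0.4867, 0.1625]
eef_rot: [76.2, 90.0, -103.9]
contact_force: [-0.1, 1.5, 0.3]
gripper_width: 0.0317
```

```bash
python3 - <<'E'
from h import *
go(.5245,.0425,.072,0)
dish2()
c=capture("scene");snap(c,"s21.png",(140,60,420,270),2.8)
c=capture("top");snap(c,"t21.png",(200,120,480,320),2.8)
E
```

```text
t 45.88 tcp [ 0.5244 -0.4867  0.1625] jaw 179.9 w 0.0317 -> tool shift [ 0.0901 -0.5293  0.0009] spin rad -0.0019 (deg) -0.1 world shift [ 1.000e-04  5.292e-01 -9.050e-02] F [-0.1  1.5  0.3]
tool y [-0.002 -1.     0.001] tool z [-1.     0.002  0.   ]
shift after spin [ 9.010e-02 -5.293e-01 -1.000e-04]
[312.24107143 195.62053571] 224 all (array([0.53160775, 0.00453772]), np.float64(0.09296508796029769)) upper (array([ 0.5235486 , -0.00343168]), np.float64(0.08625327272095215))
```

View pics/s21.png

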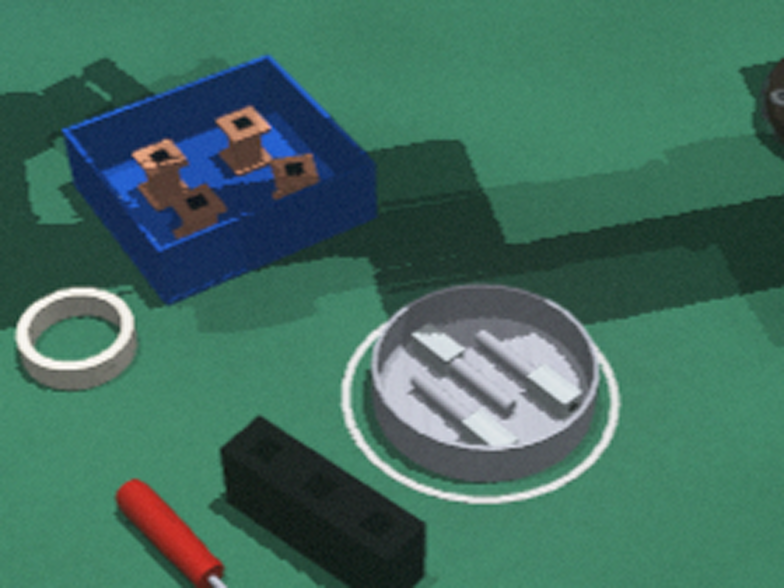

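View pics/t21.png

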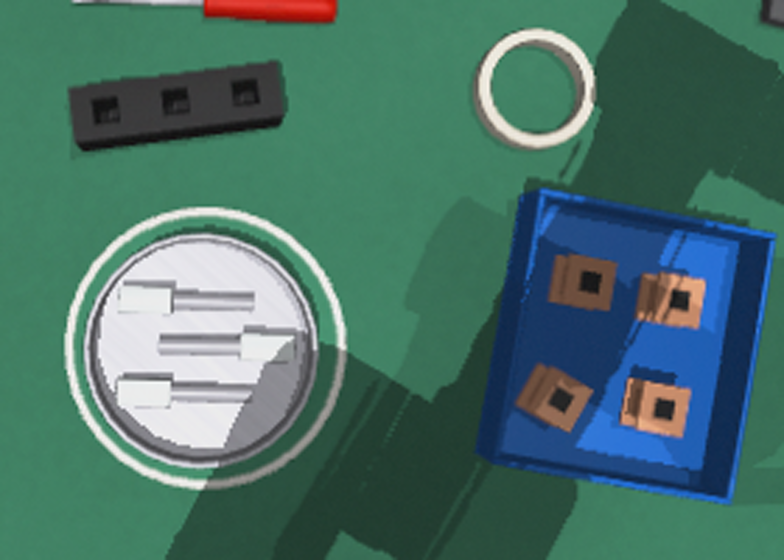

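```bash
python3 - <<'E'
from h import *
print(close_job())
E
```

```text
the job is handed in; nothing more can be done
None
```

The job is handed in, at about 46 s of the 208 s allowed, with no verdict reported. In the last pictures everything was where the task wants it.

- **Bobbins:** all four that were there (the fifth was absent) stand in the crate. The grip slackened once while I held the third one. It slipped a little but still landed upright.
- **Dish:** I pushed it into the ring with the fingers against its inside wall. Measured from the same camera, its centre is about 5–6 mm from the ring's (limit 18 mm). The three mandrel placements moved it by less than 1 mm.
- **Mandrels:** I pulled out all three and tipped them over with a light grip. They lie flat and parallel in the dish, the middle one head to tail, and none is on the rim. The last pictures confirm this by eye; I did not measure head and shaft-end distances separately.
- **Bystanders:** the tape roll and the screwdriver look unmoved in the last pictures. The bottle was outside those crops and I did not check it again; it looked in place in earlier views, and the arm stayed clear of it.
- **Robot:** it finished clear of everything, at a height of 0.16 m.

The top and scene cameras disagreed by 1–3 mm in places, so I averaged them. My automatic dish-outline fit gave wrong values twice when the arm covered the rim, and I ignored those.

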